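Pack two jars in the carrier and hold the clamp block against them

TASK

Stand the two screw-lid jars upright one behind the other in the open wooden carrier, in either order, and let go of them. Then stand the L-shaped wooden clamp block on the carrier's floor behind them, foot pointing to the open end, and with it push the row tight against the sprung metal plate until the plate is about half-way along its 25 mm travel (about 10 N), never to the end of it. Finish still gripping the block and pressing steadily like that, so that a colleague can screw it down; leave everything else on the table where it stands.

Things in the scene. Friction and masses are not known exactly. Their poses are not given: they have to be found in the camera images.
- carrier: Wooden jar carrier fixed to the table: an open box 300 long (its x) x 92 wide (its y). Origin: centre of its underside, on the table. Floor 10 thick; side rails 10 thick whose tops are 30 above the table, 72 clear between them; the near end (-x, towards the robot) is open; the back wall, 15 thick and 70 high, is at the far end (+x). Its x axis is the direction of pushing. It is turned up to 0.25 rad from the robot's x.
- carrier_floor (a point): Centre of the carrier's inner floor, 10 above the table; it is lined with slippery white plastic, so jars and block slide easily. Same axes as the carrier.
- sprung_plate (a joint): The metal plate (8 thick, 66 wide, from 12 to 60 above the table) that slides in front of the carrier's back wall: 0 = resting, forward; grows as it is pushed to +x of the carrier; 0.025 m = end of travel. Its spring gives 0.8 N per mm (10 N at 12.5 mm) and it returns when let go.
- plate_face (a point): Centre of the face of the sprung plate that the jars bear on, 45 above the table; at rest 100 in +x of the carrier's origin. It moves with the plate.
- jar_large_center (a point): Larger round screw-lid jar, 62 in diameter, 86 high (body up to 72, lid 57 in diameter), about 0.16 kg, stands on the table left of the carrier. Point: its centre, 43 above its underside; z up its axis.
- jar_small_center (a point): Smaller round screw-lid jar, 58 in diameter, 80 high (body up to 66, lid 54 in diameter), about 0.16 kg, stands on the table left of the carrier. Point: its centre, 40 above its underside; z up its axis. Either jar can be in either place at the start.
- block_center (a point): L-shaped wooden clamp block, about 0.25 kg, stands on the table right of the carrier: an upright 28 thick (x) x 50 wide (y) x 76 high with a cork-faced side (+x), and a foot 10 thick with two screws that reaches 40 out from the other side (-x). Point: centre of the upright, 38 above the underside; x points out of the cork face, z up. At the start x points ahead within 0.5 rad.
- block_face (a point): Centre of the cork face of the clamp block, 14 in +x of block_center, 38 above the underside.
- cup: Bisque beaker, 64 in diameter, 79 high, a bystander beyond the jars; origin under its centre.
- tape: Roll of masking tape lying flat, 104 in diameter, 24 high, a bystander beyond the clamp block; origin under its centre.
- tile: L-shaped test tile, 30x34x61, a bystander at the far left of the carrier; origin under its centre.
Things that resemble listed ones, but are neither listed nor needed, are in the scene too. What is shaped like the part that bears jar_large_center but orange or red is not meant.

How it is judged (in metres and radians):
On the way, in this order (a step that is already met when the one before it is completed fails the run):
1. both jars stand upright in the carrier, let go (x of jar_large_center in the frame of carrier between -0.11 and 0.115 m and y of jar_large_center in the frame of carrier between -0.014 and 0.014 m and z of jar_large_center in the frame of carrier between 0.048 and 0.058 m and angle between each of jar_large_center, jar_small_center's own z axis and vertical below 0.1 rad and x of jar_small_center in the frame of carrier between -0.11 and 0.115 m and y of jar_small_center in the frame of carrier between -0.014 and 0.014 m and z of jar_small_center in the frame of carrier between 0.045 and 0.055 m and contact force between the fingers and jar_large below 0.3 N and contact force between the fingers and jar_small below 0.3 N), for 0.2 s.
2. the block presses the row against the sprung plate, plate about half-way in, for one second (all of step 1 and value of joint sprung_plate between 0.0075 and 0.0175 m and contact force between clamp_block and the fingers above 2 N and ((contact force between clamp_block and jar_large between 5 and 19 N and distance between block_face and jar_large_center below 0.042 m) or (contact force between clamp_block and jar_small between 5 and 19 N and distance between block_face and jar_small_center below 0.042 m)) and z of block_center in the frame of carrier between 0.043 and 0.053 m and y of block_center in the frame of carrier between -0.012 and 0.012 m and angle between block_center's own z axis and vertical below 0.12 rad and angle between the x axis of block_center and the x axis of carrier, either way round below 0.15 rad), for 1 s.
At the end, for the whole second after the job is handed in: Jars upright, untouched, on the carrier floor within 14 mm of its middle line; block held by the fingers, within 5 mm of the floor, 12 mm of the middle line and 0.15 rad of square, at rest, its cork face on a jar with 5 to 19 N; plate pushed in 7.5 to 17.5 mm (all of step 2 and linear speed of clamp_block below 0.01 m/s); the arm keeps its last pose, push and grip.
It fails at once if the sprung plate is pushed to the end of its travel (value of joint sprung_plate above 0.0235 m).
It fails at once if a jar is tipped over (angle between any of jar_large_center, jar_small_center's own z axis and vertical above 0.5 rad).
It fails at once if a bystander (beaker, tape, tile) is moved (distance of any of cup, tape, tile from where it was at the start of the episode above 0.03 m).
It also fails if it takes over 69 s, if anything falls off the work surface, if the arm or the gripper's body presses on something with over 40 N, if the wrist force passes 120 N, or if a joint passes its speed limit or range.

ROBOT

A 6-joint arm with a two-finger parallel gripper is mounted at the origin on a cart in front of the work surface, level with it; the furniture and walls round the work are solid. World frame = base frame: x ahead of the robot, y to its left, z up, the work surface at z = 0. Lengths are in m, angles in degrees, forces in N, time in s.
With the tool pointing down it reaches from about 0.25 to 0.725 m from the base axis. Payload 9.7 kg.
Tool frame: the origin (TCP) lies on the centre line of the jaws, within the pads' length; the fingertips stand 19 mm ahead of it and the grasp point (between the pads) is the TCP; z points along the fingers, y is the direction in which the jaws open and shut (so a half turn about z gives the same grasp; the last joint's range is limited). The gripper opens to 85 mm and grips with 20 to 120 N. Pads are 22 mm wide; open, the fingers measure 114 mm over their backs; the gripper's body (76 mm by 85 mm) begins 54 mm behind the grasp point. The pads swing forward as they close: fully open they stand 13 mm farther back than shut.
Start: joints at [-65.546, 4.979, 10.078, 95.1, 0, 90], TCP at [0.228, -0.501, 0.216] pointing down, gripper open.
Joint ranges: [-179.16, 179.16], [-48.56, 103.87], [-65.8, 70.77], [-126.05, 130.52], [-82.76, 87.17], [-180, 180]. Speed limits (degrees/s): [127.2, 127.2, 147.25, 180, 180, 180].

INTERFACE

Orientations are given as [roll, pitch, yaw] about the fixed x, y, z axes, in that order (R = Rz(yaw) Ry(pitch) Rx(roll)).
In Python, from workcell import bot gives the robot as it stands.
- The arm moves only by the tool servo_tool, never from a script. Its argument "motion" is a list that holds one entry, the list of rows, each a list of 6 numbers: the shift along the tool's x, y, z in mm, then the turn, a rotation vector about the tool's x, y, z in rad. A call has 1 to 5 rows; each row shifts and turns the commanded pose from where the row before left it, along the tool's axes as they then stand; what a row does not reach is not made up. A row lasts 1/10 s, in which the tool goes at most 50 mm and 8.59 degrees, less where a joint would pass 70% of its speed; a pose out of reach is approached as far as the arm can. A call is refused whole if a number of a shift passes 50 or a number of a turn 0.15, either way. A call with a gripper value outside its range is refused whole. "gripper" is the finger opening in mm, from 0 to 85.4, set as the call begins (left out, the last holds). The fingers move at their own pace and stop on an object; "newtons" is the grip in N (left out, the last holds). Time passes only in rows, so rows that do not move let the fingers close. It gives the time, the measured TCP pose, the force and the opening at its end, in the units of the state.
- bot.get_obs(): the state, without advancing time (a new reading comes with each control period).
- bot.camera(name): name is "side" or "top" or "wrist"; returns a dict with "color" (400x640x3 uint8, red, green, blue), "fx", "fy", "cx", "cy" (pixels), "k1" (the pictures are not rectified: a ray, as slopes to the right and down, at radius r is drawn at 1 + k1 r^2 times it, then the intrinsics apply), "R" (3x3) and "t" (3): a world point X has camera coordinates R X + t. Camera axes: x right, y down, z forward; pixel columns grow to the right and rows downward; lengths in m; the calibration is good to about 2 mm. A picture is of the moment at which its call begins. There is no depth.
- bot.job_done(): hands the job in, once; it reports no verdict.
Trained networks look in a picture, given as the dict that the camera call returned (one of the last four; its "shot" number tells which), for a name from the list of things; names that differ only in an ending like _2 or _b are one class to them, and where a whole thing is asked for, a point or a joint stands for the part that bears it (a point fixed in the world has none). Each returns a list of dicts, best first, with "confidence" (0 to 1); they miss things now and then, are a little off and sometimes report something else, mostly with a low value. They report only what shows in the picture. A call takes as long as a camera call. They do not tell look-alikes from the thing itself.
- bot.look_for(picture, label): "rect" ([left, top, width, height] in pixels, round what is visible of it).
The state is a dict: "time": time; "q": joint angles; "qd": joint speeds; "joint_efforts": joint torques, N m; "ee_pos": TCP position; "tcp_rot": TCP orientation; "wrist_force": force on the tool from outside, world axes, zero at the start; "torque": the same for the moment, N m; "opening": finger opening in m.
Only numpy, scipy, OpenCV 4.12 (cv2) and the standard library are available. Lean on these libraries where they do the work, as an engineer would, in place of code of your own. Each camera call takes 0.05 s, during which the arm holds its last target.

## Working session

There is one attempt and no reset: what is moved stays moved. The work goes in short steps, Python scripts to look and compute and a tool call to move; the robot and the scene stay as the last step left them, time stands still between calls to the robot, and variables do not carry over. Pictures are saved under pics/ and viewed, and the job is handed in when it is done.

Besides the shell and the picture viewer there is one more tool, called after "Call:" as name(argument=value, ...) on one line, values as JSON. servo_tool: Moves the arm, as the interface text tells. Its arguments: {"type":"object","properties":{"motion":{"type":"array","items":{"type":"array","items":{"type":"array","items":{"type":"number"}}}},"gripper":{"type":"number"},"newtons":{"type":"number"}},"required":["motion"]}

```bash
ls; mkdir -p pics
python3 - <<'E'
from workcell import bot
import cv2
print(bot.get_obs())
for n in ["side","top","wrist"]:
    p=bot.camera(n)
    cv2.imwrite(f"pics/{n}0.png",p["color"][:,:,::-1])
    print(n,{k:(v.tolist() if hasattr(v,'tolist') else v) for k,v in p.items() if k!="color"})
    for l in ["carrier","jar_large_center","jar_small_center","block_center","cup","tape","tile","sprung_plate"]:
        print(l,[( [round(x) for x in d["rect"]],round(d["confidence"],2)) for d in bot.look_for(p,l)])
print(bot.get_obs()["time"])
E
```

```text
pics
{'time': 0.0, 'q': array([-6.55456692e+01,  5.01127883e+00,  1.00323630e+01,  9.50992947e+01,
       -1.14773085e-03,  8.99978988e+01]), 'qd': array([ 0.00348764, -0.07641805, -0.03314121,  0.10296175, -0.03444783,
        0.04793356]), 'joint_efforts': array([ 4.95183958e-04, -5.20389819e+01,  4.64805400e+01,  1.63322745e-02,
        1.36851977e-04, -2.29417441e-05]), 'ee_pos': array([ 0.22756897, -0.50042567,  0.21546264]), 'tcp_rot': array([-1.79921789e+02,  1.14486153e-03,  2.44564336e+01]), 'wrist_force': array([ 0.90218875, -0.46864091,  0.46087296]), 'torque': array([ 0.00871108, -0.03831973, -0.05344814]), 'opening': 0.08524595997635195}
side {'fx': 451.82929715086135, 'fy': 451.82929715086135, 'cx': 324.05826140003296, 'cy': 196.9222894226279, 'k1': -0.11599229266203073, 'R': [[-0.8319369579414632, -0.5548691075058775, 0.0010823801249952992], [-0.3726832100419636, 0.5573311982763914, -0.7419495672757138], [0.4110816499965931, -0.6176586508448115, -0.6704548217983415]], 't': [0.5597107227402672, 0.16310609560411976, 1.076669562433197], 'shot': 1}
carrier [([284, 156, 114
[... 1277 characters left out ...]
)]
tape [([408, 141, 38, 31], 0.65)]
tile [([292, 148, 10, 16], 0.42), ([324, 145, 32, 97], 0.31)]
sprung_plate [([328, 151, 21, 13], 0.54), ([210, 193, 25, 19], 0.49)]
wrist {'fx': 333.1303262487554, 'fy': 333.1303262487554, 'cx': 319.2980830785081, 'cy': 199.9002358939169, 'k1': -0.045542896563936563, 'R': [[0.4147380445414485, -0.9099408119078576, 0.0002706185588012887], [-0.8677717860771623, -0.3954284821883822, 0.3010123631391969], [-0.27379642382322494, -0.1250761140212675, -0.9536201990325874]], 't': [-0.5484707505494946, -0.03951562047310497, 0.38062965744999966], 'shot': 3}
carrier []
jar_large_center []
jar_small_center []
block_center []
cup []
tape []
tile []
sprung_plate []
1.35
```

Run:
```python
import cv2
s=cv2.imread("pics/side0.png")[100:320,170:430]; t=cv2.imread("pics/top0.png")[120:260,190:460]
cv2.imwrite("pics/sidec.png",cv2.resize(s,None,fx=2.7,fy=2.7,interpolation=cv2.INTER_CUBIC))
cv2.imwrite("pics/topc.png",cv2.resize(t,None,fx=2.9,fy=2.9,interpolation=cv2.INTER_CUBIC))
```

```text
(no output)
```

View pics/sidec.png

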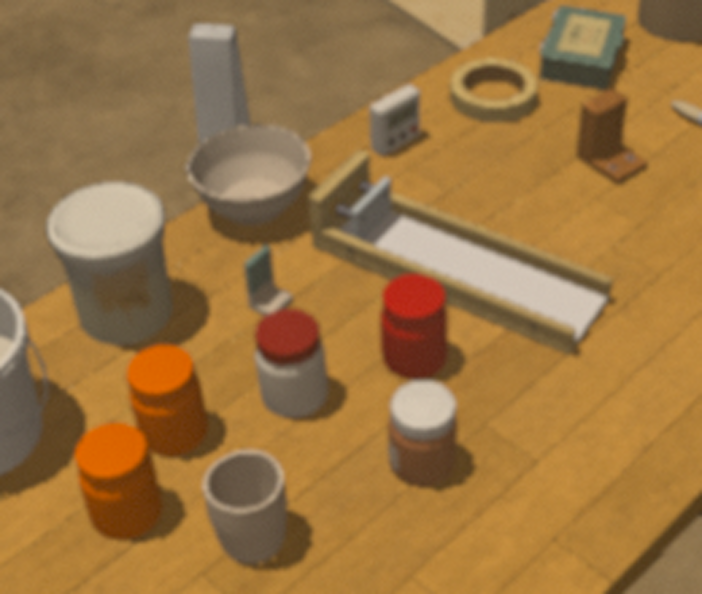

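View pics/topc.png

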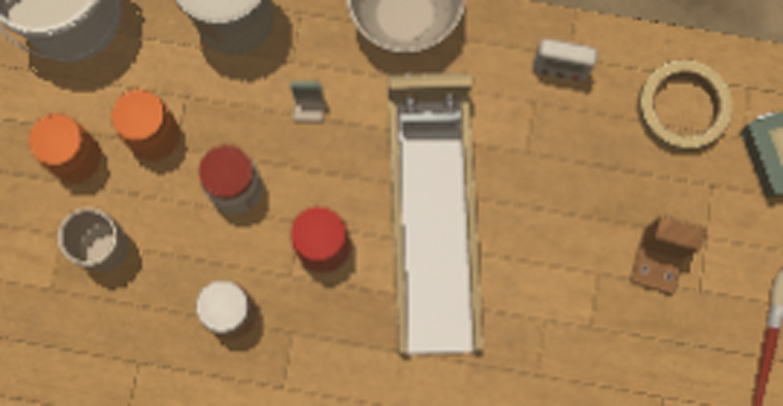

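View pics/top0.png

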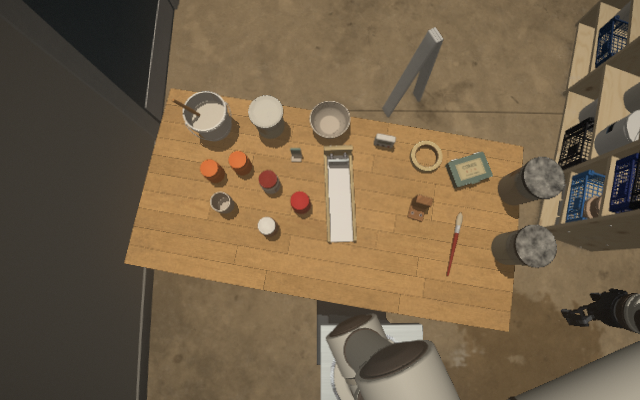

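View pics/wrist0.png

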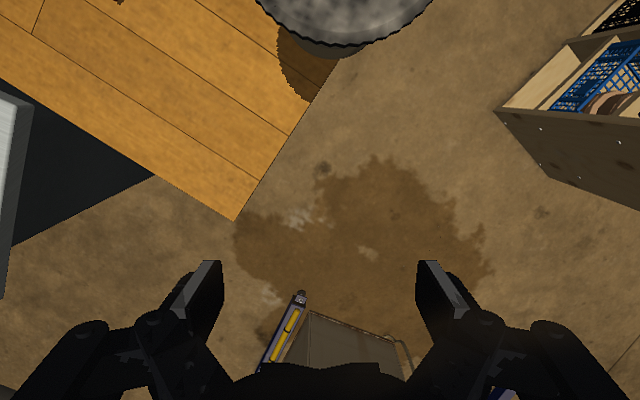

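```bash
cat > h.py <<'E'
import numpy as np, cv2, pickle
from scipy.spatial.transform import Rotation as Rot
def K(p): return np.array([[p["fx"],0,p["cx"]],[0,p["fy"],p["cy"]],[0,0,1.]]), np.array([p["k1"],0,0,0,0.])
def proj(p,X):
    k,d=K(p); return cv2.projectPoints(np.atleast_2d(np.asarray(X,float)),cv2.Rodrigues(np.array(p["R"]))[0],np.array(p["t"]),k,d)[0][:,0]
def ray(p,uv):
    k,d=K(p); n=cv2.undistortPoints(np.array(uv,float).reshape(-1,1,2),k,d)[:,0]
    R=np.array(p["R"]);t=np.array(p["t"])
    return -R.T@t,(np.c_[n,np.ones(len(n))])@R
def atz(p,uv,z):
    o,d=ray(p,uv); return o+d*((z-o[2])/d[:,2])[:,None]
def save(p,name):
    pickle.dump(p,open(f"pics/{name}.pkl","wb")); cv2.imwrite(f"pics/{name}.png",p["color"][:,:,::-1])
def load(name): return pickle.load(open(f"pics/{name}.pkl","rb"))
def crop(p,name,x,y,w,h,f):
    cv2.imwrite(f"pics/{name}.png",cv2.resize(p["color"][y:y+h,x:x+w,::-1],None,fx=f,fy=f,interpolation=cv2.INTER_CUBIC))
E
python3 - <<'E'
from workcell import bot
from h import *
for n in ["side","top"]:
    p=bot.camera(n); save(p,n+"1")
T=load("top1");S=load("side1")
# crop coords
tp=lambda x,y:(190+x/2.9,120+y/2.9)
sp=lambda x,y:(170+x/2.7,100+y/2.7)
print("large", atz(T,[tp(226,171)],.086), atz(S,[sp(288,334)],.086))
print("small", atz(T,[tp(222,306)],.080), atz(S,[sp(423,408)],.080))
print("red", atz(T,[tp(320,233)],.086), atz(S,[sp(415,297)],.086))
print("cup", atz(T,[tp(88,238)],.079), atz(S,[sp(245,483)],.079))
print("car near L", atz(T,[tp(403,354)],.03), atz(S,[sp(577,340)],.03))
print("car near R", atz(T,[tp(480,352)],.03), atz(S,[sp(610,285)],.03))
print("car wall L, R far top", atz(T,[tp(388,77),tp(470,74)],.07), atz(S,[sp(315,188),sp(368,155)],.07))
print("block top", atz(T,[tp(681,234)],.076), atz(S,[sp(604,113)],.076))
print("block foot corners", atz(T,[tp(632,282),tp(672,292)],.01), atz(S,[sp(622,178),sp(645,160)],.01))
E
```

```text
large [[0.59176509 0.31973585 0.086     ]] [[0.5879565  0.32773509 0.086     ]]
small [[0.44909215 0.32080408 0.08      ]] [[0.44660981 0.3288036  0.08      ]]
red [[0.52532445 0.21935029 0.086     ]] [[0.52205866 0.22769636 0.086     ]]
cup [[0.52068591 0.46512862 0.079     ]] [[0.5197646  0.47021649 0.079     ]]
car near L [[0.40284538 0.13150441 0.03      ]] [[0.3971733  0.14348505 0.03      ]]
car near R [[0.40504217 0.04837547 0.03      ]] [[0.40567058 0.05935612 0.03      ]]
car wall L, R far top [[0.70125934 0.14808272 0.07      ]
 [0.70497242 0.05837704 0.07      ]] [[0.70413416 0.13744151 0.07      ]
 [0.69146557 0.06257237 0.07      ]]
block top [[ 0.52663547 -0.16310338  0.076     ]] [[ 0.51744458 -0.13598283  0.076     ]]
block foot corners [[ 0.48376994 -0.12450961  0.01      ]
 [ 0.47253214 -0.16904771  0.01      ]] [[ 0.48128602 -0.1236088   0.01      ]
 [ 0.4743476  -0.1678676   0.01      ]]
```

```bash
python3 - <<'E'
from workcell import bot
from h import *
W=bot.camera("wrist"); save(W,"w1"); o=bot.get_obs()
R=np.array(W["R"]);t=np.array(W["t"]); c=-R.T@t
Rt=Rot.from_euler("xyz",o["tcp_rot"],degrees=True).as_matrix()
print("cam in tool",Rt.T@(c-o["ee_pos"]), "axes in tool (rows x,y,z)",(R@Rt).round(3))
for uv in [(320,200),(0,0),(640,0),(0,250),(640,250)]:
    print(uv,(Rt.T@(atz(W,[uv],0.0)[0]-o["ee_pos"])).round(3))
E
cat > go.py <<'E'
# usage: python3 go.py x y z yaw [rows]  -> tool-frame rows from present commanded(measured) pose
import sys
from workcell import bot
from h import *
a=[float(v) for v in sys.argv[1:]]
o=bot.get_obs(); Rt=Rot.from_euler("xyz",o["tcp_rot"],degrees=True)
tgt=np.array(a[:3]); 
d=Rt.inv().apply(tgt-o["ee_pos"])*1000
Rg=Rot.from_euler("xyz",[180,0,a[3]],degrees=True)
rv=(Rt.inv()*Rg).as_rotvec()
print("t",o["time"],"pos",o["ee_pos"].round(4),o["tcp_rot"].round(2),"total mm",d.round(1),"rotvec",rv.round(4), "open",round(o["opening"]*1000,1),"F",o["wrist_force"].round(2))
E
python3 go.py 0.42 0.2 0.30 2
```

```text
cam in tool [ 0.07736196 -0.00168038 -0.15882885] axes in tool (rows x,y,z) [[ 0.001  1.    -0.   ]
 [-0.954  0.001 -0.301]
 [-0.301  0.001  0.954]]
(320, 200) [-0.041 -0.001  0.216]
(0, 0) [ 0.179 -0.337  0.216]
(640, 0) [0.18  0.336 0.216]
(0, 250) [-0.11  -0.418  0.216]
(640, 250) [-0.109  0.417  0.216]
t 1.5 pos [ 0.2277 -0.5006  0.2162] [-180.      0.     24.45] total mm [ 465.1 -558.2  -83.8] rotvec [-0.      0.      0.3919] open 85.5 F [-0.17  0.96  0.67]
```

Call:
servo_tool(motion=[[[31, -36, -7, 0, 0, 0], [31, -36, -7, 0, 0, 0], [31, -36, -7, 0, 0, 0], [31, -36, -7, 0, 0, 0], [31, -36, -7, 0, 0, 0]]])

```text
time: 2.0
ee_pos: [0.2943, -0.2709, 0.2515]
tcp_rot: [180.0, -0.0, 24.4]
wrist_force: [0.9, 0.1, 0.3]
opening: 0.0853
```

```bash
python3 go.py 0.42 0.12 0.30 2
```

```text
t 2.0 pos [ 0.2943 -0.2709  0.2515] [ 1.7997e+02 -2.0000e-02  2.4410e+01] total mm [ 276.1 -304.   -48.5] rotvec [ 0.0004 -0.0005  0.3912] open 85.3 F [0.86 0.1  0.31]
```

Call:
servo_tool(motion=[[[28, -30, -5, 0, 0, 0.078], [28, -30, -5, 0, 0, 0.078], [28, -30, -5, 0, 0, 0.078], [28, -30, -5, 0, 0, 0.078], [28, -30, -5, 0, 0, 0.078]]])

```text
time: 2.5
ee_pos: [0.3888, -0.09, 0.2769]
tcp_rot: [180.0, -0.1, 1.9]
wrist_force: [0.1, -0.9, 0.2]
opening: 0.0854
```

```bash
python3 go.py 0.42 0.12 0.30 2
```

```text
t 2.5 pos [ 0.3888 -0.09    0.2769] [ 1.7998e+02 -7.0000e-02  1.9300e+00] total mm [  38.3 -208.9  -23.2] rotvec [ 0.0004 -0.0012 -0.0012] open 85.4 F [ 0.08 -0.87  0.21]
```

Call:
servo_tool(motion=[[[8, -42, -5, 0, 0, 0], [8, -42, -5, 0, 0, 0], [8, -42, -5, 0, 0, 0], [8, -42, -5, 0, 0, 0], [8, -42, -5, 0, 0, 0]]])

```text
time: 3.0
ee_pos: [0.4234, 0.0611, 0.3031]
tcp_rot: [-177.3, 0.0, 6.4]
wrist_force: [0.5, -0.2, 0.4]
opening: 0.0856
```

Run:
```python
from workcell import bot
from h import *
W=bot.camera("wrist"); save(W,"w2")
```

```text
(no output)
```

View pics/w2.png

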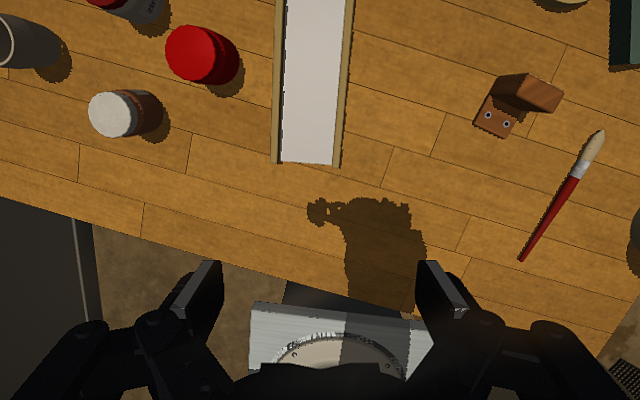

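```bash
python3 - <<'E'
from workcell import bot
o=bot.get_obs();print(o["q"].round(2),o["tcp_rot"],o["ee_pos"])
E
python3 go.py 0.5 0.2 0.30 2
```

```text
[  6.44  -8.52   6.82 105.31   2.77 179.94] [-1.77230628e+02 -3.23643046e-02  6.49783755e+00] [0.4244308  0.0625005  0.30346306]
t 3.05 pos [0.4244 0.0625 0.3035] [-1.7723e+02 -3.0000e-02  6.5000e+00] total mm [  90.6 -127.7    9.7] rotvec [-0.0483  0.0013  0.0785] open 85.8 F [-2.04  0.05 -0.41]
```

Call:
servo_tool(motion=[[[0, 0, 0, -0.048, 0, -0.12], [0, 0, 0, 0, 0, -0.148], [0, 0, 0, 0, 0, -0.148], [0, 0, 0, 0, 0, -0.148], [0, 0, 0, 0, 0, -0.148]]])

```text
time: 3.55
ee_pos: [0.4232, 0.0594, 0.3028]
tcp_rot: [179.8, -0.0, 47.4]
wrist_force: [0.5, -0.0, 0.1]
opening: 0.0858
```

Call:
servo_tool(motion=[[[0, 0, 0, 0, 0, -0.148], [0, 0, 0, 0, 0, -0.148], [0, 0, 0, 0, 0, -0.148], [0, 0, 0, 0, 0, -0.148], [0, 0, 0, 0, 0, -0.148]]])

```text
time: 4.05
ee_pos: [0.4232, 0.0593, 0.3028]
tcp_rot: [179.8, 0.1, 89.7]
wrist_force: [-0.1, -0.4, -0.0]
opening: 0.0853
```

Call:
servo_tool(motion=[[[0, 0, 0, 0, 0, -0.148], [0, 0, 0, 0, 0, -0.148], [0, 0, 0, 0, 0, -0.148], [0, 0, 0, 0, 0, -0.148], [0, 0, 0, 0, 0, -0.148]]])

```text
time: 4.55
ee_pos: [0.4232, 0.0593, 0.3028]
tcp_rot: [180.0, 0.2, 132.1]
wrist_force: [-0.3, -1.0, 0.3]
opening: 0.0855
```

Call:
servo_tool(motion=[[[0, 0, 0, 0, 0, -0.148], [0, 0, 0, 0, 0, -0.148], [0, 0, 0, 0, 0, -0.148], [0, 0, 0, 0, 0, -0.148], [0, 0, 0, 0, 0, -0.148]]])

```text
time: 5.05
ee_pos: [0.4232, 0.0593, 0.3028]
tcp_rot: [-179.9, 0.2, 174.5]
wrist_force: [0.3, 0.1, -0.9]
opening: 0.0855
```

```bash
python3 go.py 0.5 0.2 0.30 182
```

```text
t 5.05 pos [0.4232 0.0593 0.3028] [-1.7989e+02  1.7000e-01  1.7455e+02] total mm [-63.  147.3   2.7] rotvec [-0.0021  0.0028 -0.1301] open 85.5 F [ 0.3   0.13 -0.93]
```

Call:
servo_tool(motion=[[[0, 0, 0, -0.002, 0.003, -0.13], [-12, 38, 0, 0, 0, 0], [-12, 38, 0, 0, 0, 0], [-12, 38, 0, 0, 0, 0], [-12, 30, 0, 0, 0, 0]]])

```text
time: 5.55
ee_pos: [0.4673, 0.2065, 0.3027]
tcp_rot: [180.0, -0.0, -178.3]
wrist_force: [0.5, -0.4, 0.4]
opening: 0.0856
```

```bash
python3 - <<'E'
from workcell import bot
from h import *
W=bot.camera("wrist"); save(W,"w3")
for l in ["jar_large_center","jar_small_center","carrier"]:
        print(l,[( [round(x) for x in d["rect"]],round(d["confidence"],2)) for d in bot.look_for(W,l)])
E
python3 go.py 0.5 0.2 0.30 182
```

```text
jar_large_center [([441, 261, 53, 47], 0.82), ([374, 220, 57, 68], 0.76), ([304, 173, 51, 64], 0.72), ([490, 245, 72, 67], 0.58)]
jar_small_center [([386, 124, 60, 53], 0.84), ([190, 104, 94, 226], 0.35)]
carrier [([195, 106, 90, 222], 0.76)]
t 5.75 pos [0.467  0.2051 0.3023] [-1.7997e+02 -7.0000e-02 -1.7827e+02] total mm [-32.8  -6.1   2.3] rotvec [-0.0005 -0.0013 -0.0047] open 85.3 F [ 0.09  0.13 -0.15]
```

View pics/w3.png

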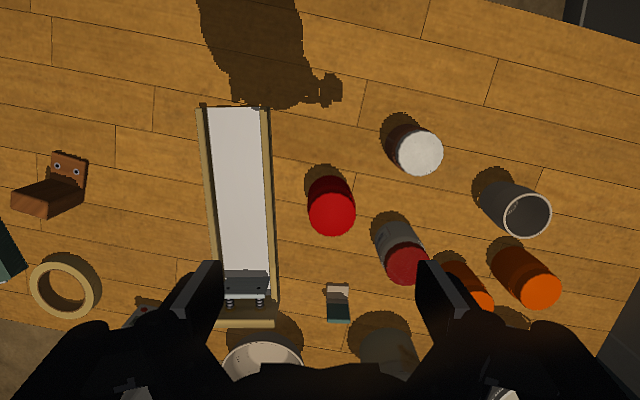

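Run:
```python
from h import *
W=load("w3")
crop(W,"w3a",185,95,110,240,2.5)
crop(W,"w3b",360,105,110,190,3)
crop(W,"w3c",5,140,95,85,6)
```

```text
(no output)
```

View pics/w3a.png

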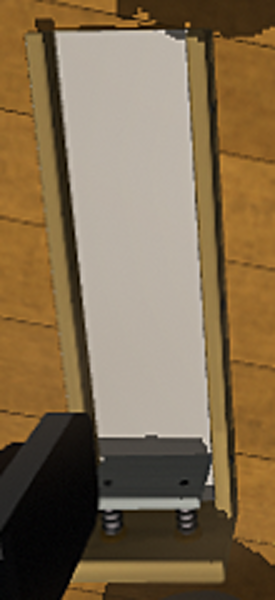

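View pics/w3b.png

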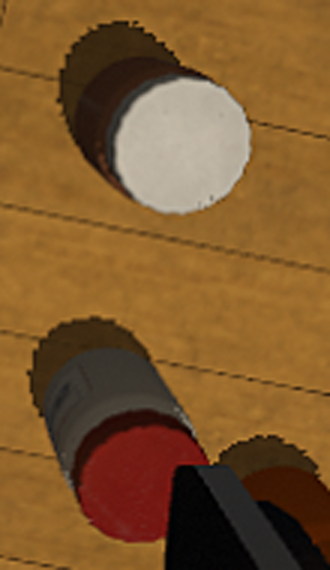

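View pics/w3c.png

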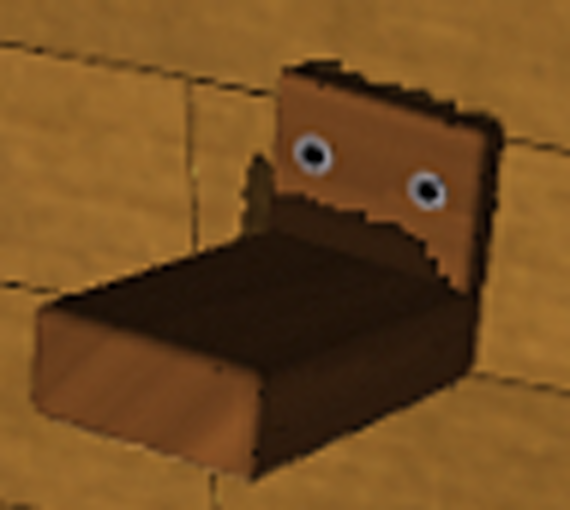

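Run:
```python
from h import *
W=load("w3")
c=lambda x,y:(185+(x+.5)/2.5-.5,95+(y+.5)/2.5-.5)
for n,pts,z in [("L out",[(26,36),(47,220),(68,405)],.03),("L in",[(42,36),(80,380)],.03),("R in",[(186,42),(217,515)],.03),("R out",[(210,42),(233,513)],.03),("near",[(33,33),(198,38)],.03),("wall near/far",[(224,562),(224,581)],.07),("plate top near edge L,R",[(98,488),(208,480)],.06),("plate bot",[(100,437),(205,440)],.0)]:
    print(n,atz(W,[c(*p) for p in pts],z)[:,:2].round(4).tolist())
b=lambda x,y:(360+(x+.5)/3-.5,105+(y+.5)/3-.5)
print("small",atz(W,[b(179,145)],.080),"x-ends",atz(W,[b(110,145),b(250,145),b(179,77),b(179,214)],.08)[:,:2])
# large lid ellipse: points
P=[(78,493),(93,527),(133,542),(165,430),(130,422),(100,440),(196,450)]
L=atz(W,[b(*p) for p in P],.086)[:,:2]
A=np.c_[2*L,np.ones(len(L))];s=np.linalg.lstsq(A,(L**2).sum(1),rcond=None)[0];print("large",s[:2],np.sqrt(s[2]+s[0]**2+s[1]**2))
d=lambda x,y:(5+(x+.5)/6-.5,140+(y+.5)/6-.5)
print("block top corners",atz(W,[d(40,310),d(265,375),d(35,410),d(250,478)],.076)[:,:2])
print("top far edge z.076 c", atz(W,[d(265,235),d(470,292)],.01)[:,:2], "foot end",atz(W,[d(282,70),d(495,128)],.01)[:,:2])
print("screws",atz(W,[d(314,154),d(428,190)],.01)[:,:2])
```

```text
L out [[0.411, 0.0498], [0.5069, 0.0537], [0.6173, 0.0574]]
L in [[0.4109, 0.0579], [0.6011, 0.0655]]
R in [[0.4121, 0.1308], [0.6886, 0.1427]]
R out [[0.4118, 0.1429], [0.6868, 0.1524]]
near [[0.4095, 0.0535], [0.41, 0.1369]]
wall near/far [[0.6917, 0.1519], [0.7046, 0.1517]]
plate top near edge L,R [[0.6526, 0.0808], [0.6452, 0.1424]]
plate bot [[0.6548, 0.0657], [0.6547, 0.1316]]
small [[0.45030961 0.32346735 0.08      ]] x-ends [[0.45120624 0.29674834]
 [0.44935563 0.35111864]
 [0.42452892 0.32045219]
 [0.47751612 0.32670192]]
large [0.59328019 0.32253756] 0.027624766458602686
block top corners [[ 0.51213193 -0.17774546]
 [ 0.52499744 -0.13017136]
 [ 0.53451302 -0.18472045]
 [ 0.54836948 -0.13882813]]
top far edge z.076 c [[ 0.51263609 -0.17987532]
 [ 0.52549224 -0.13062312]] foot end [[ 0.47259276 -0.1671046 ]
 [ 0.48528302 -0.11713679]]
screws [[ 0.49250037 -0.16324028]
 [ 0.50058007 -0.1364262 ]]
```

```bash
python3 - <<'E'
from h import *
T=load("top1");S=load("side1")
tp=lambda x,y:(190+x/2.9,120+y/2.9)
sp=lambda x,y:(170+x/2.7,100+y/2.7)
print("orange", atz(T,[tp(140,115)],.086), atz(S,[sp(162,368)],.086))
E
python3 go.py 0.592 0.323 0.16 182.2
```

```text
orange [[0.65335075 0.41407953 0.086     ]] [[0.65189933 0.41944357 0.086     ]]
t 5.75 pos [0.467  0.2051 0.3023] [-1.7997e+02 -7.0000e-02 -1.7827e+02] total mm [-128.7  114.2  142.1] rotvec [-0.0005 -0.0013 -0.0082] open 85.3 F [ 0.09  0.13 -0.15]
```

Call:
servo_tool(motion=[[[-26, 23, 26, 0, 0, -0.008], [-26, 23, 26, 0, 0, 0], [-26, 23, 28, 0, 0, 0], [-26, 23, 28, 0, 0, 0], [-25, 22, 28, 0, 0, 0]]])

```text
time: 6.25
ee_pos: [0.5931, 0.3229, 0.1663]
tcp_rot: [180.0, 0.0, -178.0]
wrist_force: [0.4, 0.2, 0.4]
opening: 0.0852
```

```bash
python3 - <<'E'
from workcell import bot
from h import *
W=bot.camera("wrist"); save(W,"w4")
E
python3 go.py 0.592 0.323 0.05 182.2
```

```text
t 6.3 pos [0.5941 0.325  0.1584] [-179.87   -0.33 -177.9 ] total mm [  1.6  -1.6 108.4] rotvec [-0.0023 -0.0058 -0.0018] open 85.2 F [-3.74 -0.3  -5.33]
```

View pics/w4.png

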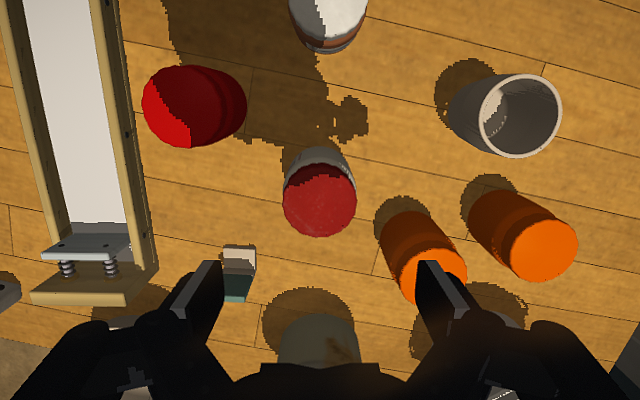

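Run:
```python
from h import *
W=load("w4")
crop(W,"w4a",265,135,110,115,5)
hsv=cv2.cvtColor(W["color"],cv2.COLOR_RGB2HSV)
m=((hsv[...,0]<8)|(hsv[...,0]>172))&(hsv[...,1]>140)&(hsv[...,2]>50)
m=m.astype(np.uint8); m[:,:265]=0;m[:,375:]=0;m[:135]=0;m[250:]=0
n,l,s,c=cv2.connectedComponentsWithStats(m); i=1+np.argmax(s[1:,4]); print(s[i],c[i])
cn=max(cv2.findContours((l==i).astype(np.uint8),cv2.RETR_EXTERNAL,cv2.CHAIN_APPROX_NONE)[0],key=len)
e=cv2.fitEllipse(cn);print(e, atz(W,[e[0]],.086), "bbox",atz(W,[(s[i][0],200),(s[i][0]+s[i][2],200)],.086))
print(-np.array(W["R"]).T@W["t"])
```

```text
[ 282  166   75   71 4094] [319.0493405  201.51807523]
((319.02886962890625, 201.37203979492188), (69.73997497558594, 73.36302185058594), 85.37215423583984) [[0.59240851 0.32442886 0.086     ]] bbox [[0.59234008 0.29649911 0.086     ]
 [0.59028002 0.35299246 0.086     ]]
[0.51516121 0.32169992 0.3250986 ]
```

View pics/w4a.png

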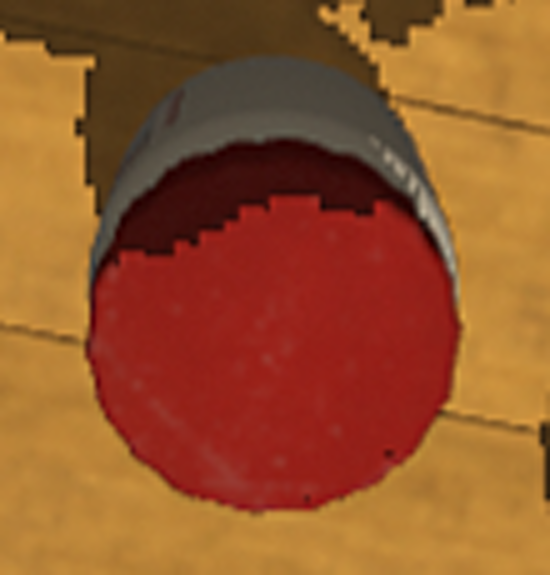

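Call:
servo_tool(motion=[[[1, 0, 22, 0, 0, 0], [0, 0, 22, 0, 0, 0], [0, 0, 22, 0, 0, 0], [0, 0, 22, 0, 0, 0], [0, 0, 20, 0, 0, 0]]])

```text
time: 6.8
ee_pos: [0.591, 0.3218, 0.0584]
tcp_rot: [-180.0, -0.0, -178.0]
wrist_force: [-0.3, 0.2, -0.6]
opening: 0.0857
```

```bash
python3 go.py 0.5925 0.3245 0.05 182.2
```

```text
t 6.8 pos [0.591  0.3218 0.0584] [-1.8000e+02 -1.0000e-02 -1.7796e+02] total mm [-1.6  2.6  8.4] rotvec [-0.     -0.0002 -0.0027] open 85.7 F [-0.28  0.17 -0.61]
```

Adjust, then close.

Call:
servo_tool(motion=[[[-1, 2, 8, 0, 0, 0], [0, 0, 0, 0, 0, 0]]])

```text
time: 7.0
ee_pos: [0.5915, 0.3245, 0.0501]
tcp_rot: [-180.0, -0.1, -177.9]
wrist_force: [0.1, 0.6, 0.5]
opening: 0.0854
```

Call:
servo_tool(motion=[[[0, 0, 0, 0, 0, 0], [0, 0, 0, 0, 0, 0], [0, 0, 0, 0, 0, 0], [0, 0, 0, 0, 0, 0], [0, 0, 0, 0, 0, 0]]], gripper=50, newtons=30)

```text
time: 7.5
ee_pos: [0.5926, 0.3258, 0.0527]
tcp_rot: [179.9, 0.1, -177.9]
wrist_force: [-0.7, -1.4, 6.5]
opening: 0.0558
```

```bash
python3 go.py 0.622 0.1036 0.16 182.2
```

```text
t 7.5 pos [0.5926 0.3258 0.0527] [ 1.7994e+02  1.2000e-01 -1.7787e+02] total mm [ -21.4 -223.  -107.5] rotvec [ 0.0011  0.0022 -0.0011] open 55.8 F [-0.71 -1.37  6.48]
```

Call:
servo_tool(motion=[[[0, 0, 0, 0, 0, 0], [0, 0, 0, 0, 0, 0]]])

```text
time: 7.7
ee_pos: [0.5926, 0.3258, 0.0527]
tcp_rot: [179.9, 0.1, -177.9]
wrist_force: [-0.1, -1.7, 5.6]
opening: 0.0558
```

```bash
python3 - <<'E'
from workcell import bot
from h import *
for n in ["wrist","side"]:
    W=bot.camera(n); save(W,n+"5")
crop(W,"side5a",220,150,160,130,4)
E
python3 go.py 0.622 0.1036 0.16 182.2
```

```text
t 7.8 pos [0.5926 0.3258 0.0527] [ 1.7994e+02  1.3000e-01 -1.7787e+02] total mm [ -21.4 -223.  -107.5] rotvec [ 0.0011  0.0022 -0.0012] open 55.5 F [ 0.47 -0.75  6.38]
```

View pics/side5a.png

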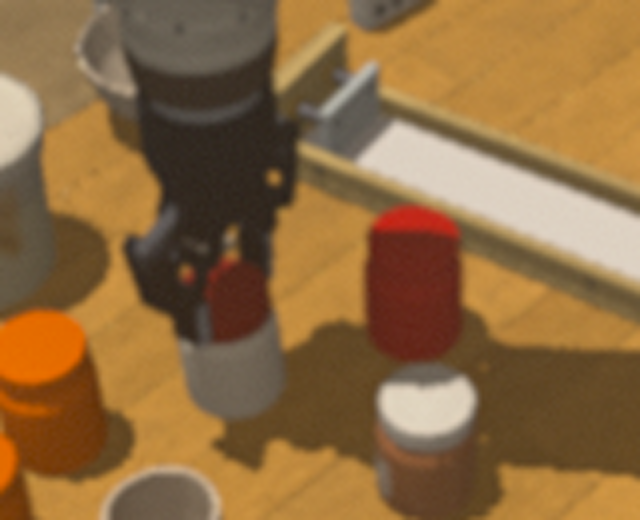

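View pics/wrist5.png

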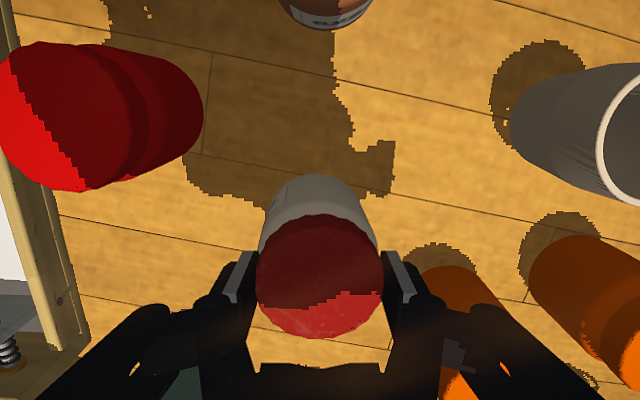

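Run:
```python
from h import *
for n in ["side5","wrist5"]:
    P=load(n); im=P["color"][:,:,::-1].copy(); im=cv2.resize(im,None,fx=4,fy=4,interpolation=cv2.INTER_CUBIC)
    for z,c in [(.034,(255,0,0)),(.0527,(0,255,0)),(.072,(0,255,255)),(.086,(255,0,255))]:
        for dy in (-.031,.031):
            for dx in (-.011,.011):
                u=proj(P,[.5926+dx,.3250+dy,z])[0]*4+1.5; cv2.circle(im,tuple(int(v) for v in u),4,c,-1)
    for z,r,c in [(0,.031,(255,255,255)),(.072,.031,(0,255,255)),(.086,.0285,(255,0,255))]:
        a=np.linspace(0,2*np.pi,80); U=proj(P,np.c_[.592+r*np.cos(a),.3245+r*np.sin(a),0*a+z])*4+1.5
        cv2.polylines(im,[U.astype(int)],True,c,1)
    x,y,w,h=(240,190,80,75) if n[0]=="s" else (180,150,280,240)
    o=im[4*y:4*(y+h),4*x:4*(x+w)]
    if n[0]=="s": o=cv2.resize(o,None,fx=2,fy=2)
    else: o=cv2.resize(o,None,fx=.6,fy=.6)
    cv2.imwrite(f"pics/{n}o.png",o)
```

```text
(no output)
```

View pics/side5o.png

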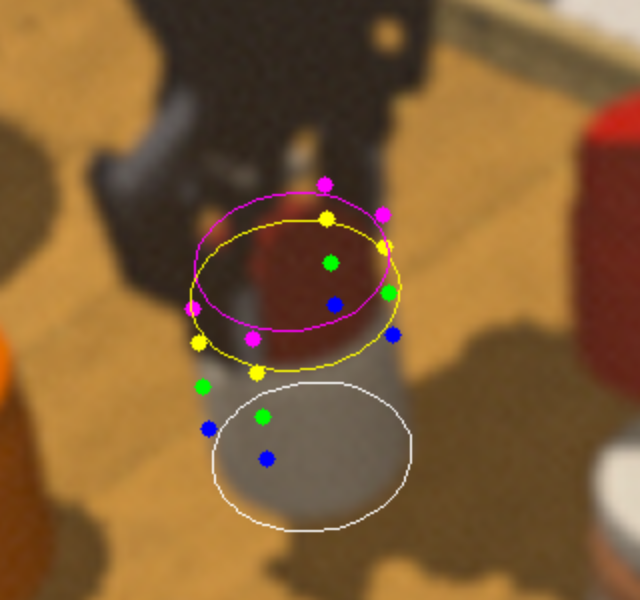

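View pics/wrist5o.png

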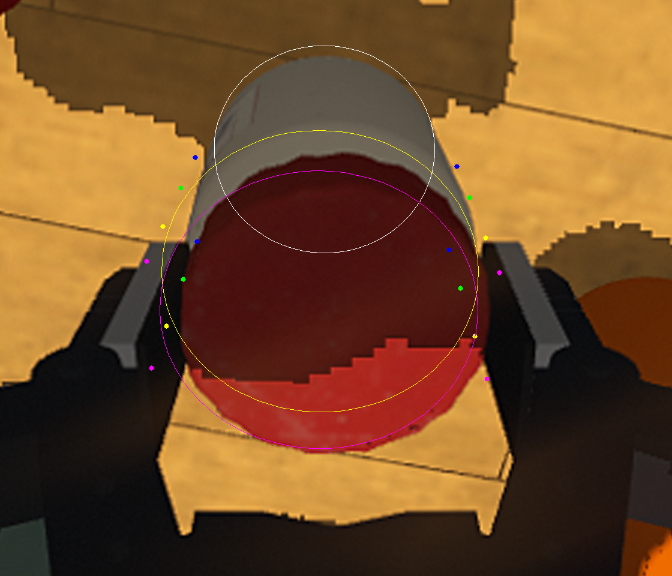

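Call:
servo_tool(motion=[[[0, 0, -8, 0, 0, 0], [0, 0, -20, 0, 0, 0], [0, 0, -28, 0, 0, 0], [-3, -20, -28, 0, 0, 0], [-3, -25, -24, 0, 0, 0]]])

```text
time: 8.3
ee_pos: [0.5994, 0.2812, 0.1606]
tcp_rot: [180.0, 0.0, -177.8]
wrist_force: [0.1, 0.4, -1.8]
opening: 0.0555
```

```bash
python3 go.py 0.622 0.1036 0.16 182.2
```

```text
t 8.3 pos [0.5994 0.2812 0.1606] [ 1.7996e+02  2.0000e-02 -1.7776e+02] total mm [ -15.7 -178.4    0.5] rotvec [0.0007 0.0003 0.0007] open 55.5 F [ 0.11  0.44 -1.79]
```

Call:
servo_tool(motion=[[[-4, -40, 0, 0, 0, 0], [-4, -40, 0, 0, 0, 0], [-4, -40, 0, 0, 0, 0], [-4, -38, 0, 0, 0, 0], [0, -20, 0, 0, 0, 0]]])

```text
time: 8.8
ee_pos: [0.6224, 0.1007, 0.1593]
tcp_rot: [-180.0, 0.0, -178.0]
wrist_force: [0.5, -0.0, -1.0]
opening: 0.0557
```

Call:
servo_tool(motion=[[[0, 0, 0, 0, 0, 0]]])

```text
time: 8.9
ee_pos: [0.6223, 0.1009, 0.1593]
tcp_rot: [-180.0, -0.0, -178.0]
wrist_force: [0.4, 0.8, -1.8]
opening: 0.0558
```

```bash
python3 - <<'E'
from workcell import bot
from h import *
for n in ["wrist","side"]:
    W=bot.camera(n); save(W,n+"6")
crop(W,"side6a",240,90,160,145,4)
E
python3 go.py 0.622 0.1036 0.08 182.2
```

```text
t 9.0 pos [0.6222 0.1034 0.1591] [ 1.7997e+02 -1.0000e-02 -1.7791e+02] total mm [ 0.2  0.1 79.1] rotvec [ 0.0006 -0.0001 -0.002 ] open 55.6 F [-0.07  0.9  -1.48]
```

View pics/side6a.png

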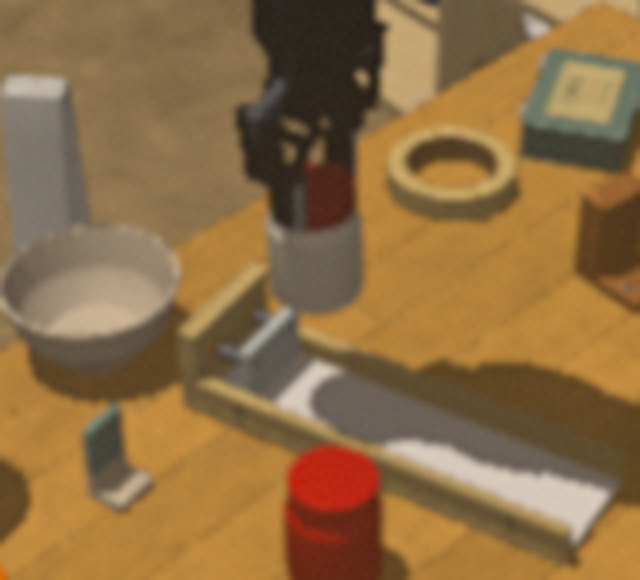

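View pics/wrist6.png

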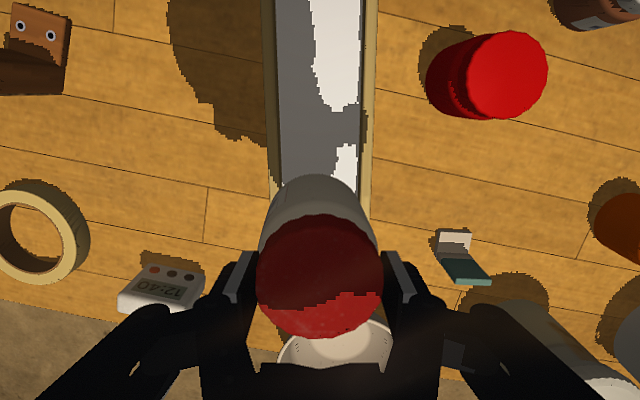

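Run:
```python
from h import *
W=load("wrist6")
crop(W,"w6a",255,60,130,120,6)
L=load("wrist6")
hsv=cv2.cvtColor(W["color"],cv2.COLOR_RGB2HSV)
m=((hsv[...,0]<8)|(hsv[...,0]>172))&(hsv[...,1]>120)&(hsv[...,2]>40)
m=m.astype(np.uint8); m[:,:245]=0;m[:,395:]=0;m[:205]=0;m[345:]=0
n,l,s,c=cv2.connectedComponentsWithStats(m); i=1+np.argmax(s[1:,4])
cn=max(cv2.findContours((l==i).astype(np.uint8),cv2.RETR_EXTERNAL,cv2.CHAIN_APPROX_NONE)[0],key=len)
e=cv2.fitEllipse(cn);print(s[i],e, atz(W,[e[0]],.1593-.05+.086))
```

```text
[  255   214   129   125 12726] ((318.7559814453125, 276.7391052246094), (124.27593994140625, 128.61138916015625), 80.52210998535156) [[0.61727272 0.10214941 0.1953    ]]
```

View pics/w6a.png

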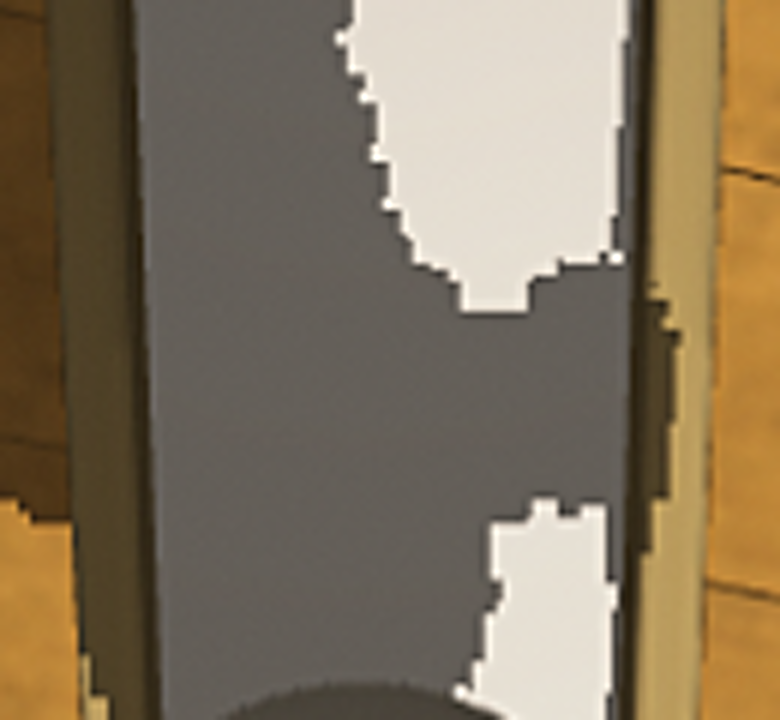

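Run:
```python
from h import *
W=load("wrist6")
c=lambda x,y:(255+(x+.5)/6-.5,60+(y+.5)/6-.5)
for r,xs in [(30,(47,124,656,724)),(200,(58,132,648,716)),(600,(76,148,640,702))]:
    q=atz(W,[c(x,r) for x in xs],.03)[:,:2]; print(q.round(4).tolist(), "mid",((q[0]+q[3])/2).round(4),((q[1]+q[2])/2).round(4))
```

```text
[[0.5227, 0.0529], [0.5223, 0.0634], [0.5198, 0.1351], [0.5195, 0.1443]] mid [0.5211 0.0986] [0.5211 0.0992]
[[0.5447, 0.0542], [0.5444, 0.0644], [0.5419, 0.1356], [0.5415, 0.145]] mid [0.5431 0.0996] [0.5432 0.1   ]
[[0.6006, 0.0562], [0.6003, 0.0667], [0.5977, 0.1384], [0.5974, 0.1475]] mid [0.599  0.1018] [0.599  0.1026]
```

Call:
servo_tool(motion=[[[2, 0, 20, 0, 0, 0], [3, 0, 25, 0, 0, 0], [0, 0, 25, 0, 0, 0], [0, 0, 15, 0, 0, 0], [0, 0, 4, 0, 0, 0]]])

```text
time: 9.5
ee_pos: [0.6161, 0.1042, 0.0679]
tcp_rot: [-180.0, -0.2, -177.8]
wrist_force: [-0.6, 0.2, -1.4]
opening: 0.0555
```

```bash
python3 go.py 0.617 0.1034 0.063 182.3
```

```text
t 9.5 pos [0.6161 0.1042 0.0679] [-180.     -0.18 -177.79] total mm [-0.9 -0.8  4.9] rotvec [-0.     -0.0031 -0.0016] open 55.5 F [-0.59  0.21 -1.4 ]
```

Call:
servo_tool(motion=[[[0, 0, 3, 0, 0.0, 0], [0, 0, 0, 0, 0, 0]]])

```text
time: 9.7
ee_pos: [0.6175, 0.1037, 0.0675]
tcp_rot: [180.0, 0.0, -177.8]
wrist_force: [-0.2, -0.3, -1.2]
opening: 0.0555
```

Call:
servo_tool(motion=[[[0, 0, 2, 0, 0, 0], [0, 0, 0, 0, 0, 0]]])

```text
time: 9.9
ee_pos: [0.6175, 0.1034, 0.0653]
tcp_rot: [180.0, 0.0, -177.9]
wrist_force: [0.2, -0.5, -2.6]
opening: 0.0555
```

```bash
python3 - <<'E'
from workcell import bot
from h import *
W=bot.camera("side"); save(W,"side7")
crop(W,"side7a",240,90,160,145,4)
E
python3 go.py 0.617 0.1034 0.063 182.3
```

```text
t 9.95 pos [0.6174 0.1034 0.0652] [ 1.7998e+02  2.0000e-02 -1.7787e+02] total mm [0.4 0.  2.2] rotvec [ 0.0003  0.0004 -0.003 ] open 55.6 F [-0.24 -0.93 -0.89]
```

View pics/side7a.png

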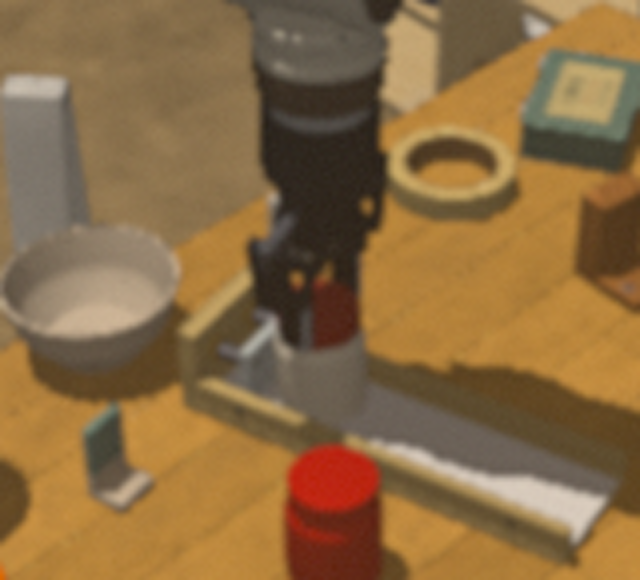

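Call:
servo_tool(motion=[[[0, 0, 1.5, 0, 0, 0], [0, 0, 0, 0, 0, 0]]])

```text
time: 10.15
ee_pos: [0.6171, 0.1033, 0.0632]
tcp_rot: [180.0, -0.0, -177.9]
wrist_force: [0.3, 0.6, -1.1]
opening: 0.0557
```

Call:
servo_tool(motion=[[[0, 0, 1, 0, 0, 0], [0, 0, 0, 0, 0, 0]]])

```text
time: 10.35
ee_pos: [0.6174, 0.1033, 0.0628]
tcp_rot: [180.0, 0.0, -177.9]
wrist_force: [-0.5, -0.5, 2.0]
opening: 0.0558
```

Call:
servo_tool(motion=[[[0, 0, 1, 0, 0, 0], [0, 0, 0, 0, 0, 0]]])

```text
time: 10.55
ee_pos: [0.6178, 0.1033, 0.0627]
tcp_rot: [180.0, 0.1, -177.9]
wrist_force: [-1.2, -0.9, 7.9]
opening: 0.0555
```

Call:
servo_tool(motion=[[[0, 0, -1, 0, 0, 0], [0, 0, 0, 0, 0, 0], [0, 0, 0, 0, 0, 0], [0, 0, 0, 0, 0, 0]]], gripper=85)

```text
time: 10.95
ee_pos: [0.617, 0.1034, 0.0619]
tcp_rot: [180.0, -0.0, -177.9]
wrist_force: [-0.5, -0.2, 0.9]
opening: 0.085
```

Call:
servo_tool(motion=[[[0, 0, -20, 0, 0, 0], [0, 0, -40, 0, 0, 0], [0, 0, -30, 0, 0, 0], [0, 0, -30, 0, 0, 0], [0, 0, -10, 0, 0, 0]]])

```text
time: 11.45
ee_pos: [0.618, 0.1035, 0.1956]
tcp_rot: [180.0, 0.2, -177.9]
wrist_force: [0.7, -0.6, 0.1]
opening: 0.085
```

```bash
python3 - <<'E'
from workcell import bot
from h import *
for n in ["wrist"]:
    W=bot.camera(n); save(W,n+"8")
E
python3 go.py 0.450 0.3235 0.16 182.3
```

```text
t 11.5 pos [0.6181 0.1035 0.1955] [ 179.96    0.22 -177.86] total mm [159.9 226.1  35.1] rotvec [ 0.0008  0.0039 -0.0028] open 84.8 F [-1.35  0.36  0.79]
```

View pics/wrist8.png

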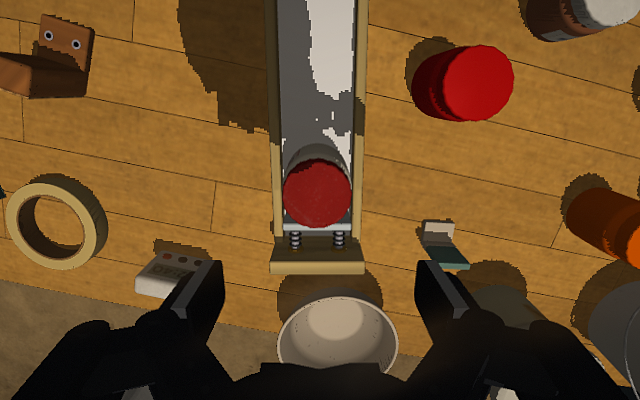

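Call:
servo_tool(motion=[[[26, 37, 0, 0, 0, 0], [26, 37, 0, 0, 0, 0], [26, 37, 0, 0, 0, 0], [26, 37, 0, 0, 0, 0], [26, 37, 0, 0, 0, 0]]])

```text
time: 12.0
ee_pos: [0.4787, 0.2843, 0.1905]
tcp_rot: [-180.0, -0.1, -177.9]
wrist_force: [0.5, 0.7, -0.4]
opening: 0.0849
```

Call:
servo_tool(motion=[[[15, 20, 5, 0, 0, 0], [15, 21, 10, 0, 0, 0], [0, 0, 10, 0, 0, 0], [0, 0, 0, 0, 0, 0]]])

```text
time: 12.4
ee_pos: [0.4478, 0.3229, 0.1645]
tcp_rot: [-179.9, -0.2, -177.8]
wrist_force: [0.5, -0.8, 0.5]
opening: 0.085
```

```bash
python3 - <<'E'
from workcell import bot
from h import *
P=load("wrist8"); print("large lid",atz(P,[(317.5,193)],.096))
W=bot.camera("wrist"); save(W,"w9")
o=bot.get_obs(); print(o["q"].round(1))
E
python3 go.py 0.450 0.3235 0.045 182.3
```

```text
large lid [[0.6168621  0.10378982 0.096     ]]
[35.7  4.7  4.2 89.6  0.  33.6]
t 12.45 pos [0.4484 0.3226 0.1656] [-1.7992e+02 -1.4000e-01 -1.7785e+02] total mm [ -1.9   1.  120.6] rotvec [-0.0014 -0.0024 -0.0027] open 85.0 F [-0.36  0.16 -0.18]
```

View pics/w9.png

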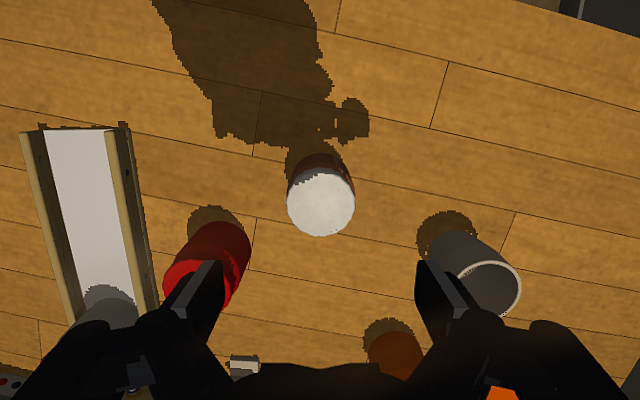

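Run:
```python
from h import *
W=load("w9")
print(atz(W,[(320.5,203),(287,200),(355,200),(320,236)],.080).round(4))
crop(W,"w9a",270,135,100,115,5)
```

```text
[[0.4495 0.3254 0.08  ]
 [0.4481 0.2996 0.08  ]
 [0.446  0.3517 0.08  ]
 [0.477  0.3261 0.08  ]]
```

View pics/w9a.png

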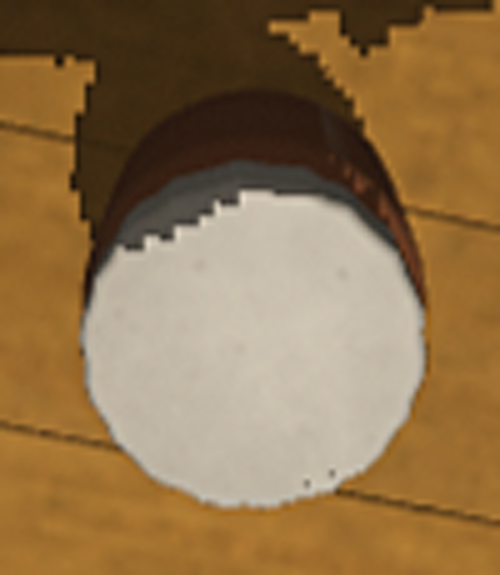

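Call:
servo_tool(motion=[[[0, 2, 23, 0, 0, 0], [0, 0, 25, 0, 0, 0], [0, 0, 25, 0, 0, 0], [0, 0, 25, 0, 0, 0], [0, 0, 15, 0, 0, 0]]])

```text
time: 12.95
ee_pos: [0.4488, 0.3239, 0.0523]
tcp_rot: [-179.9, -0.1, -178.0]
wrist_force: [0.7, 0.1, -0.4]
opening: 0.0852
```

```bash
python3 go.py 0.449 0.325 0.048 182.3
```

```text
t 12.95 pos [0.4488 0.3239 0.0523] [-1.7994e+02 -1.1000e-01 -1.7795e+02] total mm [-0.3  1.1  4.3] rotvec [-0.001  -0.002  -0.0044] open 85.2 F [ 0.7   0.13 -0.38]
```

Call:
servo_tool(motion=[[[0, 1, 4, 0, -0.002, -0.004], [0, 0, 0, 0, 0, 0]]])

```text
time: 13.15
ee_pos: [0.4489, 0.326, 0.0504]
tcp_rot: [180.0, 0.1, -177.7]
wrist_force: [-0.0, 0.2, 1.3]
opening: 0.0847
```

Call:
servo_tool(motion=[[[0, 0, 0, 0, 0, 0], [0, 0, 0, 0, 0, 0], [0, 0, 0, 0, 0, 0], [0, 0, 0, 0, 0, 0], [0, 0, 0, 0, 0, 0]]], gripper=48, newtons=30)

```text
time: 13.65
ee_pos: [0.4494, 0.3266, 0.0518]
tcp_rot: [179.9, 0.2, -177.6]
wrist_force: [0.6, -1.4, 6.5]
opening: 0.051
```

```bash
python3 - <<'E'
from workcell import bot
from h import *
W=bot.camera("side"); save(W,"side10")
crop(W,"side10a",250,170,160,145,4)
E
python3 go.py 0.551 0.1006 0.16 182.3
```

```text
t 13.7 pos [0.4494 0.3266 0.0518] [ 179.93    0.22 -177.64] total mm [ -92.6 -229.9 -108.1] rotvec [0.0012 0.0038 0.0011] open 51.3 F [-0.43 -0.45  7.12]
```

View pics/side10a.png

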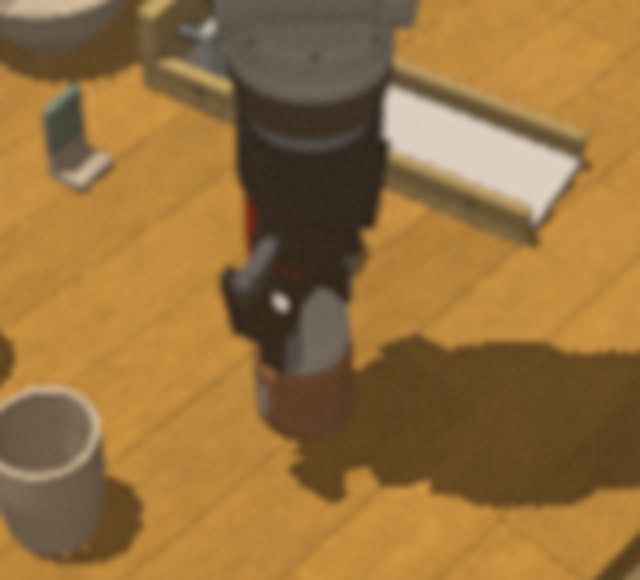

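Call:
servo_tool(motion=[[[0, 0, -8, 0, 0, 0], [0, 0, -20, 0, 0, 0], [0, 0, -28, 0, 0, 0], [-6, -15, -28, 0, 0, 0], [-10, -25, -26, 0, 0, 0]]])

```text
time: 14.2
ee_pos: [0.4657, 0.2874, 0.1619]
tcp_rot: [180.0, 0.1, -177.5]
wrist_force: [0.5, 0.8, -1.4]
opening: 0.0513
```

```bash
python3 go.py 0.551 0.1006 0.16 182.3
```

```text
t 14.2 pos [0.4657 0.2874 0.1619] [ 1.7996e+02  1.0000e-01 -1.7751e+02] total mm [ -77.1 -190.3    1.9] rotvec [0.0007 0.0017 0.0033] open 51.3 F [ 0.48  0.79 -1.37]
```

Call:
servo_tool(motion=[[[-16, -40, -3, 0, 0, 0], [-16, -40, 0, 0, 0, 0], [-16, -40, 0, 0, 0, 0], [-16, -40, 0, 0, 0.001, 0.003], [-12, -28, 3, 0, 0, 0]]])

```text
time: 14.7
ee_pos: [0.5505, 0.0999, 0.1612]
tcp_rot: [180.0, 0.1, -177.9]
wrist_force: [0.2, 0.1, -1.8]
opening: 0.0518
```

Call:
servo_tool(motion=[[[0, 0, 0, 0, 0, 0]]])

```text
time: 14.8
ee_pos: [0.5507, 0.099, 0.1602]
tcp_rot: [-180.0, 0.0, -178.0]
wrist_force: [-0.0, 0.3, -1.7]
opening: 0.0515
```

```bash
python3 - <<'E'
from workcell import bot
from h import *
for n in ["wrist","side"]:
    W=bot.camera(n); save(W,n+"11")
crop(W,"side11a",250,90,160,145,4)
E
python3 go.py 0.551 0.1006 0.0628 182.3
```

```text
t 14.9 pos [0.5497 0.1017 0.1605] [ 1.7998e+02  1.0000e-02 -1.7789e+02] total mm [-1.2 -1.1 97.7] rotvec [ 0.0004  0.0001 -0.0034] open 51.5 F [ 0.53 -0.07 -1.45]
```

View pics/side11a.png

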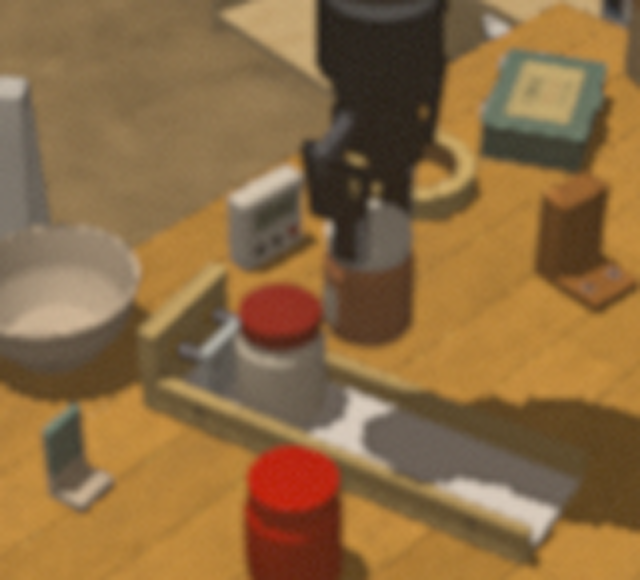

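View pics/wrist11.png

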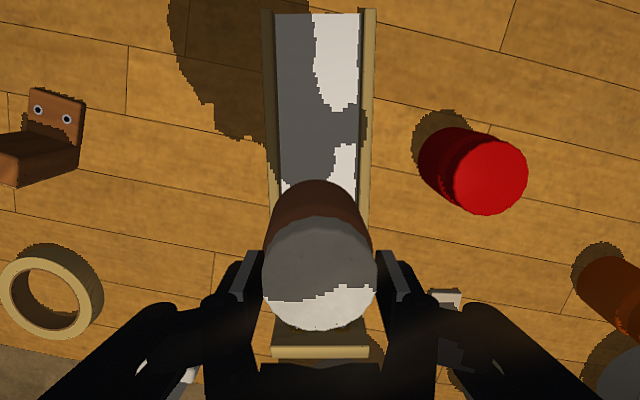

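Call:
servo_tool(motion=[[[0, 0, 20, 0, 0, 0], [0, 0, 25, 0, 0, 0], [0, 0, 25, 0, 0, 0], [0, 0, 17, 0, 0, 0], [0, 0, 6, 0, 0, 0]]])

```text
time: 15.4
ee_pos: [0.5484, 0.1032, 0.0657]
tcp_rot: [180.0, -0.1, -177.7]
wrist_force: [-0.4, 0.1, -2.0]
opening: 0.0517
```

Call:
servo_tool(motion=[[[0, 0, 1, 0, 0, 0], [0, 0, 0, 0, 0, 0]]])

```text
time: 15.6
ee_pos: [0.5501, 0.1027, 0.0674]
tcp_rot: [180.0, 0.1, -177.8]
wrist_force: [0.7, 0.1, -1.5]
opening: 0.0512
```

Call:
servo_tool(motion=[[[0, 0, 1, 0, 0, 0], [0, 0, 0, 0, 0, 0]]])

```text
time: 15.8
ee_pos: [0.5502, 0.1024, 0.0662]
tcp_rot: [180.0, 0.1, -177.8]
wrist_force: [-0.1, -0.5, -2.1]
opening: 0.0515
```

Call:
servo_tool(motion=[[[0, -2, 2, 0, 0, 0], [0, 0, 1, 0, 0, 0], [0, 0, 0, 0, 0, 0]]])

```text
time: 16.1
ee_pos: [0.5498, 0.1001, 0.0622]
tcp_rot: [180.0, 0.0, -177.8]
wrist_force: [-0.3, -0.5, -1.5]
opening: 0.0515
```

Call:
servo_tool(motion=[[[0, 0, 1, 0, 0, 0], [0, 0, 0, 0, 0, 0]]])

```text
time: 16.3
ee_pos: [0.5502, 0.1001, 0.0619]
tcp_rot: [180.0, 0.1, -177.8]
wrist_force: [-0.8, -1.4, 1.5]
opening: 0.0515
```

Call:
servo_tool(motion=[[[0, 0, 1, 0, 0, 0], [0, 0, 0, 0, 0, 0]]])

```text
time: 16.5
ee_pos: [0.5507, 0.1001, 0.0618]
tcp_rot: [180.0, 0.2, -177.8]
wrist_force: [-0.6, -1.9, 9.2]
opening: 0.0514
```

Landed. Back off 1.5 mm, open, and rise.

Call:
servo_tool(motion=[[[0, 0, -1.5, 0, 0, 0], [0, 0, 0, 0, 0, 0], [0, 0, 0, 0, 0, 0], [0, 0, 0, 0, 0, 0]]], gripper=85)

```text
time: 16.9
ee_pos: [0.5497, 0.1002, 0.0616]
tcp_rot: [180.0, 0.0, -177.8]
wrist_force: [0.1, 0.0, -0.8]
opening: 0.0847
```

Call:
servo_tool(motion=[[[0, 0, -20, 0, 0, 0], [0, 0, -40, 0, 0, 0], [0, 0, -40, 0, 0, 0], [0, 0, -35, 0, 0, 0], [0, -30, 0, 0, 0, 0]]])

```text
time: 17.4
ee_pos: [0.5526, 0.0721, 0.202]
tcp_rot: [179.9, 0.4, -177.6]
wrist_force: [1.5, -0.0, 0.1]
opening: 0.0851
```

```bash
python3 - <<'E'
from workcell import bot
from h import *
for n in ["wrist","side"]:
    W=bot.camera(n); save(W,n+"12")
crop(W,"side12a",250,90,160,145,4)
E
python3 go.py 0.53 -0.155 0.16 182.3
```

```text
t 17.5 pos [0.5515 0.0684 0.198 ] [-1.7998e+02  1.5000e-01 -1.7789e+02] total mm [  29.8 -222.5   38. ] rotvec [-0.0003  0.0026 -0.0033] open 85.0 F [-0.44  0.37 -0.08]
```

View pics/side12a.png

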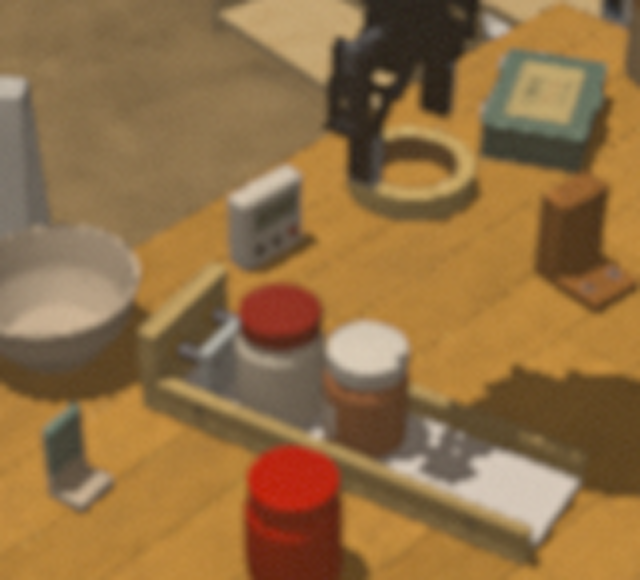

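View pics/wrist12.png

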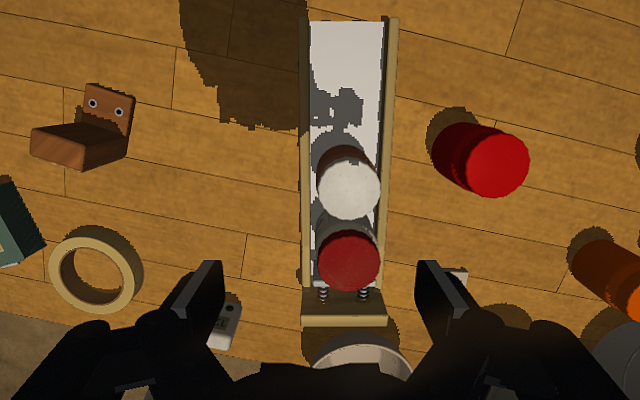

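Call:
servo_tool(motion=[[[6, -44, 0, 0, 0, 0], [6, -44, 0, 0, 0, 0], [6, -44, 4, 0, 0, 0], [6, -44, 8, 0, 0, 0], [5, -44, 8, 0, 0, 0]]])

```text
time: 18.0
ee_pos: [0.5299, -0.152, 0.176]
tcp_rot: [180.0, 0.0, -177.8]
wrist_force: [0.8, -0.5, 0.1]
opening: 0.0849
```

Call:
servo_tool(motion=[[[0, 0, 5, 0, 0, 0.1], [0, 0, 5, 0, 0, 0.1], [0, 0, 5, 0, 0, 0.1], [0, 0, 0, 0, 0, 0]]])

```text
time: 18.4
ee_pos: [0.5299, -0.1505, 0.1604]
tcp_rot: [180.0, -0.1, 164.9]
wrist_force: [-0.2, -0.8, 1.3]
opening: 0.0851
```

```bash
python3 - <<'E'
from workcell import bot
from h import *
for n in ["wrist"]:
    W=bot.camera(n); save(W,n+"13")
crop(W,"w13a",250,130,150,130,5)
E
python3 go.py 0.53 -0.158 0.16 164.7
```

```text
t 18.45 pos [ 0.5301 -0.1504  0.161 ] [ 1.7997e+02 -6.0000e-02  1.6512e+02] total mm [-1.9 -7.3  1. ] rotvec [ 0.0005 -0.001   0.0073] open 85.2 F [ 0.5  -0.04  0.08]
```

View pics/wrist13.png

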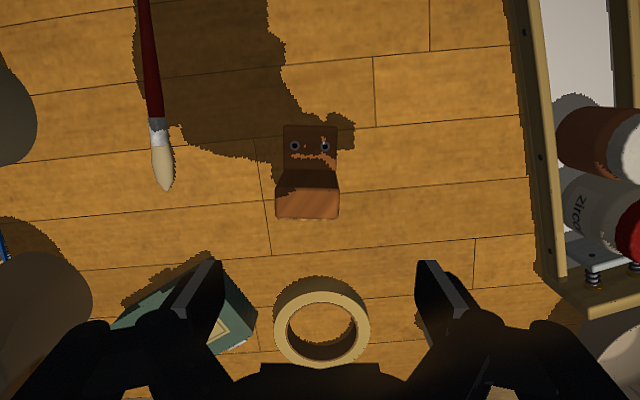

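View pics/w13a.png

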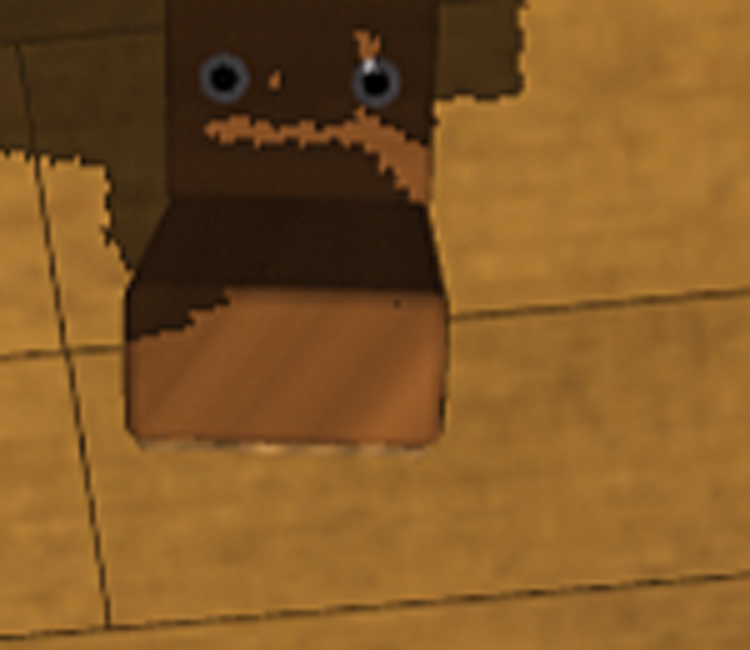

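```bash
python3 - <<'E'
from h import *
W=load("wrist13")
c=lambda x,y:(250+(x+.5)/5-.5,130+(y+.5)/5-.5)
q=atz(W,[c(*p) for p in [(128,287),(445,291),(445,440),(128,442)]],.076)[:,:2]
print(q.round(4).tolist(),q.mean(0), np.linalg.norm(q[0]-q[1]),np.linalg.norm(q[1]-q[2]))
for a,b in ((0,1),(3,2)): d=q[b]-q[a]; print(np.degrees(np.arctan2(-d[0],d[1])))
q=atz(W,[c(*p) for p in [(170,199),(430,199)]],.01)[:,:2];d=q[1]-q[0];print(q,np.degrees(np.arctan2(-d[0],d[1])))
E
python3 go.py 0.53 -0.158 0.16 164.7
```

```text
[[0.5106, -0.1782], [0.5237, -0.132], [0.5471, -0.1379], [0.5346, -0.1857]] [ 0.52900594 -0.15844544] 0.04802039945584261 0.024082211135266943
-15.823155952687726
-14.675321208095504
[[ 0.51131599 -0.17875944]
 [ 0.5241259  -0.13120802]] -15.077037212375746
t 18.45 pos [ 0.5301 -0.1504  0.161 ] [ 1.7997e+02 -6.0000e-02  1.6512e+02] total mm [-1.9 -7.3  1. ] rotvec [ 0.0005 -0.001   0.0073] open 85.2 F [ 0.5  -0.04  0.08]
```

Call:
servo_tool(motion=[[[-2, -8, 15, 0, 0, 0.005], [0, 0, 30, 0, 0, 0], [0, 0, 30, 0, 0, 0], [0, 0, 25, 0, 0, 0], [0, 0, 10, 0, 0, 0]]])

```text
time: 18.95
ee_pos: [0.5287, -0.1588, 0.0483]
tcp_rot: [180.0, -0.2, 164.8]
wrist_force: [-0.3, -0.2, -0.1]
opening: 0.0848
```

```bash
python3 go.py 0.53 -0.1585 0.022 164.8
python3 - <<'E'
from workcell import bot
from h import *
W=bot.camera("side"); save(W,"side14")
crop(W,"side14a",340,80,100,95,6)
E
```

```text
t 18.95 pos [ 0.5287 -0.1588  0.0483] [179.97  -0.2  164.81] total mm [-1.3  0.6 26.3] rotvec [ 0.0004 -0.0035  0.0001] open 84.8 F [-0.28 -0.19 -0.06]
```

View pics/side14a.png

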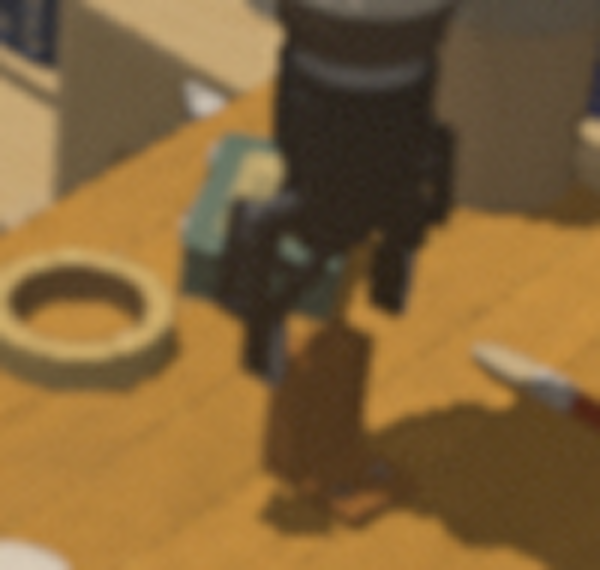

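Call:
servo_tool(motion=[[[0, 0, 10, 0, 0, 0], [0, 0, 10, 0, 0, 0], [0, 0, 5, 0, 0, 0], [0, 0, 0, 0, 0, 0]]])

```text
time: 19.4
ee_pos: [0.5301, -0.1589, 0.0264]
tcp_rot: [180.0, -0.0, 164.7]
wrist_force: [-0.1, 0.3, 0.1]
opening: 0.0852
```

Call:
servo_tool(motion=[[[0, 0, 0, 0, 0, 0], [0, 0, 0, 0, 0, 0], [0, 0, 0, 0, 0, 0], [0, 0, 0, 0, 0, 0], [0, 0, 0, 0, 0, 0]]], gripper=40, newtons=60)

```text
time: 19.9
ee_pos: [0.5309, -0.1591, 0.0276]
tcp_rot: [180.0, 0.1, 164.7]
wrist_force: [0.4, -0.7, 5.2]
opening: 0.0491
```

```bash
python3 go.py 0.53 -0.1585 0.022 164.8
python3 - <<'E'
from workcell import bot
from h import *
W=bot.camera("side"); save(W,"side15")
crop(W,"side15a",340,80,100,95,6)
W=bot.camera("wrist"); save(W,"wrist15")
E
```

```text
t 19.9 pos [ 0.5309 -0.1591  0.0276] [1.7998e+02 1.2000e-01 1.6472e+02] total mm [1.1 0.4 5.6] rotvec [ 0.0003  0.0021 -0.0014] open 49.1 F [ 0.39 -0.66  5.2 ]
```

View pics/side15a.png

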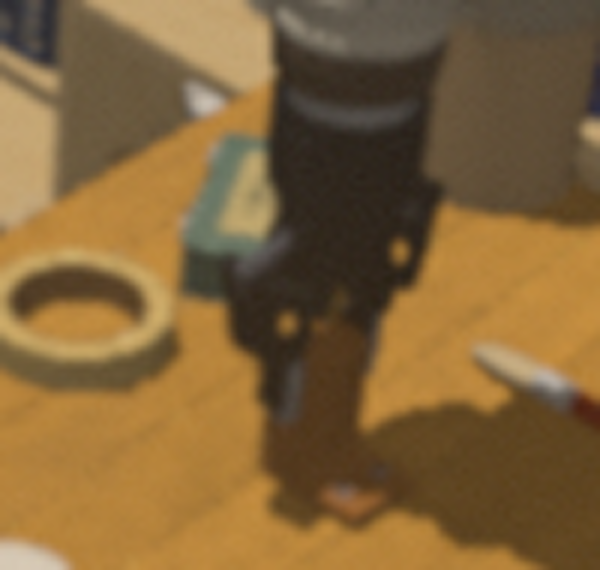

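View pics/wrist15.png

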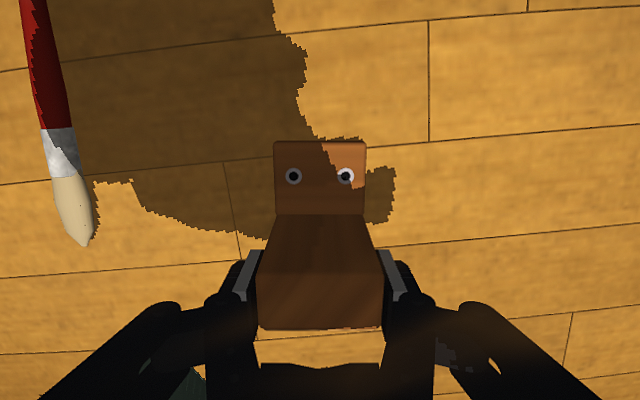

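Call:
servo_tool(motion=[[[0, 0, -8, 0, 0, 0], [0, 0, -20, 0, 0, 0], [0, 0, -25, 0, 0, 0], [0, 0, -22, 0, 0, 0], [0, 0, -5, 0, 0, -0.1]]])

```text
time: 20.5
ee_pos: [0.531, -0.1592, 0.1096]
tcp_rot: [180.0, 0.2, 170.5]
wrist_force: [0.5, -0.1, -2.7]
opening: 0.0492
```

Call:
servo_tool(motion=[[[0, 0, 0, 0, 0, -0.1], [0, 0, 0, 0, 0, -0.107], [0, 0, 0, 0, 0, 0]]])

```text
time: 20.8
ee_pos: [0.53, -0.1589, 0.1067]
tcp_rot: [180.0, -0.0, -177.6]
wrist_force: [-0.5, 0.3, -1.8]
opening: 0.0493
```

```bash
python3 go.py 0.488 0.0977 0.105 182.3
```

```text
t 20.8 pos [ 0.53   -0.1589  0.1067] [ 1.7997e+02 -1.0000e-02 -1.7760e+02] total mm [ 31.2 258.1   1.8] rotvec [ 0.0006 -0.0002  0.0017] open 49.3 F [-0.5   0.31 -1.82]
```

Call:
servo_tool(motion=[[[15, 43, 0, 0, 0, 0], [16, 43, 0, 0, 0, 0], [0, 43, 0, 0, 0, 0], [0, 43, 0, 0, 0, 0], [0, 43, 0, 0, 0, 0]]])

```text
time: 21.3
ee_pos: [0.49, 0.0561, 0.107]
tcp_rot: [180.0, 0.0, -177.9]
wrist_force: [0.3, 0.0, -2.1]
opening: 0.0495
```

Call:
servo_tool(motion=[[[0, 28, 0, 0, 0, 0], [0, 15, 0, 0, 0, 0], [0, 0, 0, 0, 0, 0], [0, 0, 0, 0, 0, 0]]])

```text
time: 21.7
ee_pos: [0.4888, 0.0971, 0.1067]
tcp_rot: [-180.0, 0.0, -177.7]
wrist_force: [-0.6, -0.1, -2.5]
opening: 0.0495
```

```bash
python3 - <<'E'
from workcell import bot
from h import *
for n in ["wrist","side"]:
    W=bot.camera(n); save(W,n+"16")
crop(W,"side16a",280,90,140,145,4)
E
python3 go.py 0.488 0.0977 0.0376 182.3
```

```text
t 21.8 pos [0.489  0.0965 0.1068] [-1.7999e+02  2.0000e-02 -1.7780e+02] total mm [ 1.   1.3 69.2] rotvec [-0.0001  0.0004 -0.0018] open 49.2 F [-1.01  0.9  -2.35]
```

View pics/side16a.png

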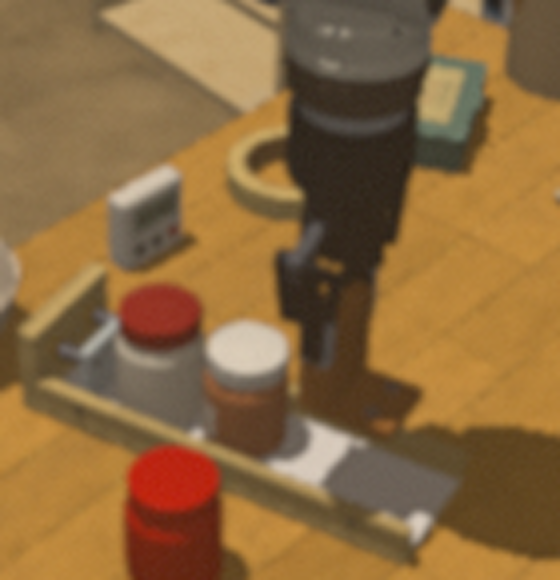

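View pics/wrist16.png

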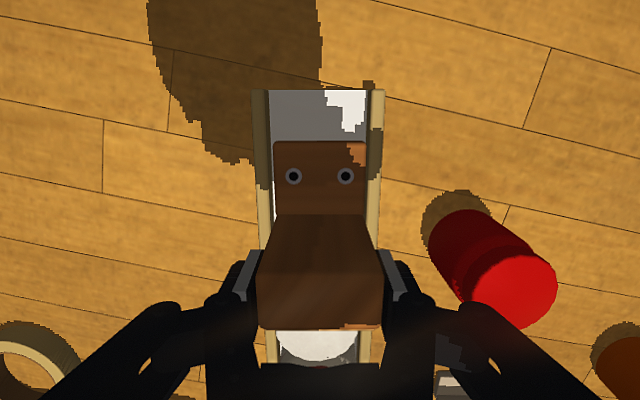

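Call:
servo_tool(motion=[[[0, 0, 15, 0, 0, 0], [0, 0, 20, 0, 0, 0], [0, 0, 18, 0, 0, 0], [0, 0, 8, 0, 0, 0], [0, 0, 4, 0, 0, 0]]])

```text
time: 22.3
ee_pos: [0.4883, 0.0969, 0.0405]
tcp_rot: [-180.0, -0.1, -177.7]
wrist_force: [0.1, 0.4, -2.3]
opening: 0.0493
```

Call:
servo_tool(motion=[[[0, 0, 1, 0, 0, 0], [0, 0, 0, 0, 0, 0]]])

```text
time: 22.5
ee_pos: [0.4893, 0.0975, 0.0413]
tcp_rot: [180.0, 0.1, -177.7]
wrist_force: [-0.1, -0.2, -1.6]
opening: 0.049
```

Call:
servo_tool(motion=[[[0, 0, 1, 0, 0, 0], [0, 0, 0, 0, 0, 0]]])

```text
time: 22.7
ee_pos: [0.4893, 0.0976, 0.0403]
tcp_rot: [180.0, 0.1, -177.7]
wrist_force: [-0.2, -0.2, -2.6]
opening: 0.0493
```

Call:
servo_tool(motion=[[[0, 0, 1.5, 0, 0, 0], [0, 0, 0, 0, 0, 0]]])

```text
time: 22.9
ee_pos: [0.489, 0.0976, 0.0383]
tcp_rot: [180.0, 0.0, -177.7]
wrist_force: [-0.1, 0.1, -2.0]
opening: 0.0494
```

Call:
servo_tool(motion=[[[0, 0, 1, 0, 0, 0], [0, 0, 0, 0, 0, 0]]])

```text
time: 23.1
ee_pos: [0.4892, 0.0976, 0.0376]
tcp_rot: [180.0, 0.1, -177.7]
wrist_force: [-0.0, 0.1, 0.7]
opening: 0.0494
```

Call:
servo_tool(motion=[[[0, 0, 0.5, 0, 0, 0], [0, 0, 0, 0, 0, 0]]])

```text
time: 23.3
ee_pos: [0.4893, 0.0976, 0.0376]
tcp_rot: [180.0, 0.1, -177.7]
wrist_force: [-2.0, -0.3, 5.1]
opening: 0.0491
```

Call:
servo_tool(motion=[[[-3, 0, -0.7, 0, 0, 0], [-4, 0, 0, 0, 0, 0], [-4, 0, 0, 0, 0, 0], [-4, 0, 0, 0, 0, 0], [-3, 0, 0, 0, 0, 0]]])

```text
time: 23.8
ee_pos: [0.5074, 0.0983, 0.0376]
tcp_rot: [180.0, 0.0, -177.7]
wrist_force: [-1.9, 0.0, 3.2]
opening: 0.0493
```

Call:
servo_tool(motion=[[[-3, 0, 0, 0, 0, 0], [-3, 0, 0, 0, 0, 0], [-3, 0, 0, 0, 0, 0], [-2, 0, 0, 0, 0, 0], [0, 0, 0, 0, 0, 0]]])

```text
time: 24.3
ee_pos: [0.5184, 0.0987, 0.0376]
tcp_rot: [180.0, 0.1, -177.7]
wrist_force: [0.5, -0.8, 1.0]
opening: 0.0493
```

```bash
python3 - <<'E'
from workcell import bot
from h import *
for n in ["side","top"]:
    W=bot.camera(n); save(W,n+"17")
crop(load("side17"),"side17a",280,100,130,125,5)
crop(load("top17"),"top17a",300,130,80,120,5)
E
python3 go.py 0.488 0.0977 0.0376 182.3
```

```text
t 24.4 pos [0.5183 0.0987 0.0376] [ 1.7999e+02  7.0000e-02 -1.7770e+02] total mm [30.3  0.2 -0. ] rotvec [0.0002 0.0013 0.    ] open 49.3 F [0.09 0.43 1.64]
```

View pics/side17a.png

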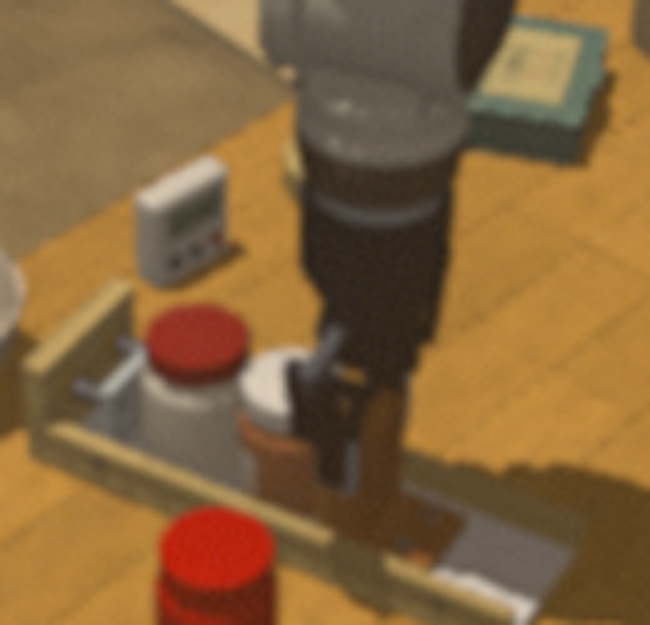

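View pics/top17a.png

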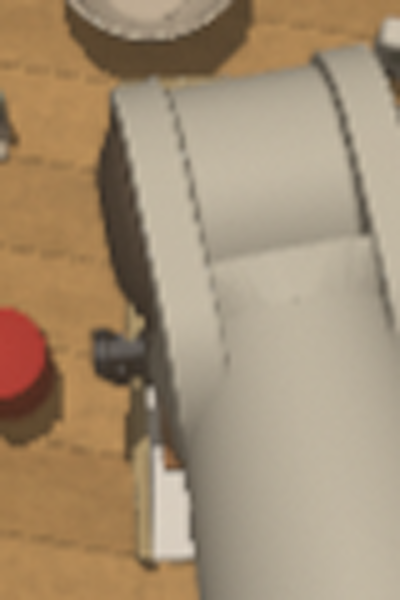

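Call:
servo_tool(motion=[[[-2, 0, 0, 0, 0, 0], [-2, 0, 0, 0, 0, 0], [-1, 0, 0, 0, 0, 0], [0, 0, 0, 0, 0, 0]]])

```text
time: 24.8
ee_pos: [0.5231, 0.099, 0.0376]
tcp_rot: [180.0, 0.0, -177.7]
wrist_force: [-1.7, -0.2, 3.6]
opening: 0.0495
```

Call:
servo_tool(motion=[[[-2, 0, 0, 0, 0, 0], [-1, 0, 0, 0, 0, 0], [0, 0, 0, 0, 0, 0]]])

```text
time: 25.1
ee_pos: [0.5259, 0.0991, 0.0376]
tcp_rot: [180.0, 0.0, -177.7]
wrist_force: [-2.9, -0.7, 4.1]
opening: 0.049
```

Call:
servo_tool(motion=[[[-2, 0, 0, 0, 0, 0], [-1, 0, 0, 0, 0, 0], [0, 0, 0, 0, 0, 0]]])

```text
time: 25.4
ee_pos: [0.5285, 0.0991, 0.0376]
tcp_rot: [180.0, -0.0, -177.7]
wrist_force: [-5.2, -0.2, 6.3]
opening: 0.049
```

Call:
servo_tool(motion=[[[-1, 0, -0.4, 0, 0, 0], [-1, 0, 0, 0, 0, 0], [-1, 0, 0, 0, 0, 0], [0, 0, 0, 0, 0, 0]]])

```text
time: 25.8
ee_pos: [0.5309, 0.0992, 0.0376]
tcp_rot: [180.0, -0.1, -177.7]
wrist_force: [-7.3, 0.0, 5.7]
opening: 0.049
```

Call:
servo_tool(motion=[[[-1, 0, 0, 0, 0, 0], [-1, 0, 0, 0, 0, 0], [0, 0, 0, 0, 0, 0]]])

```text
time: 26.1
ee_pos: [0.5326, 0.0993, 0.0377]
tcp_rot: [180.0, -0.1, -177.7]
wrist_force: [-8.4, -0.4, 6.2]
opening: 0.0495
```

```bash
python3 - <<'E'
from workcell import bot
from h import *
F=[]
for n in ["side","wrist"]:
    W=bot.camera(n); save(W,n+"18"); F.append(bot.get_obs()["wrist_force"].round(1))
print(F)
crop(load("side18"),"side18a",280,140,100,95,6)
E
python3 go.py 0.535 0.0994 0.0376 182.3
```

```text
[array([-9.2,  0. ,  6.4]), array([-8.3, -1.3,  6.1])]
t 26.2 pos [0.5326 0.0993 0.0376] [ 1.7999e+02 -1.3000e-01 -1.7768e+02] total mm [-2.4 -0.   0. ] rotvec [ 0.0002 -0.0023  0.0003] open 49.3 F [-8.34 -1.32  6.14]
```

View pics/side18a.png

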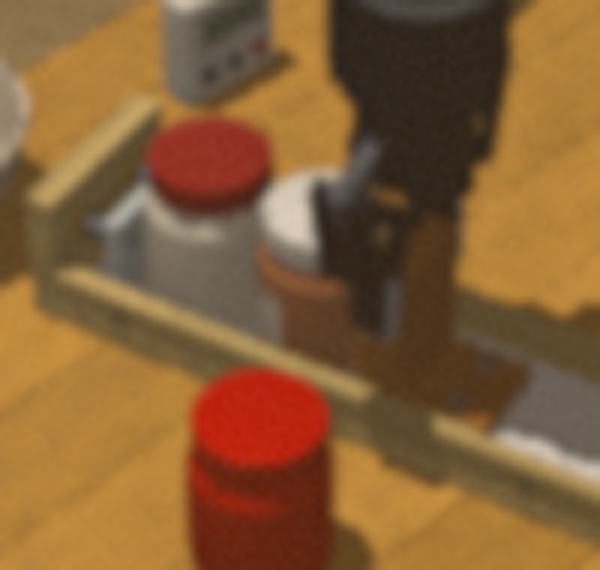

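View pics/wrist18.png

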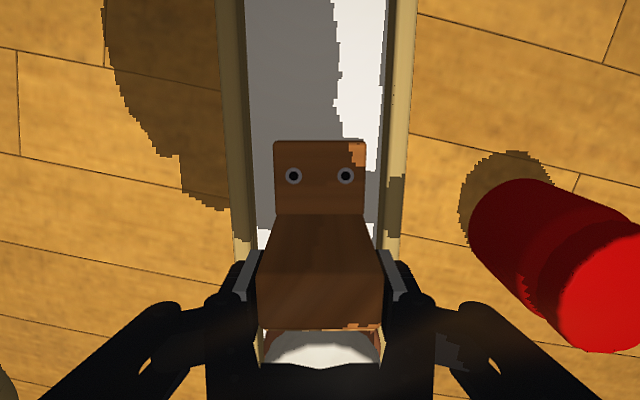

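Call:
servo_tool(motion=[[[-1, 0, -0.4, 0, 0, 0], [-1, 0, 0, 0, 0, 0], [-1, 0, 0, 0, 0, 0], [0, 0, 0, 0, 0, 0], [0, 0, 0, 0, 0, 0]]])

```text
time: 26.7
ee_pos: [0.535, 0.0994, 0.0377]
tcp_rot: [180.0, -0.2, -177.7]
wrist_force: [-10.2, -0.6, 6.0]
opening: 0.0491
```

```bash
python3 - <<'E'
from workcell import bot
from h import *
F=[]
for n in ["side","wrist","side"]:
    W=bot.camera(n); save(W,n+"19"); F.append(bot.get_obs()["wrist_force"])
print(np.array(F).round(1),np.mean(F,0))
crop(load("side19"),"side19a",280,150,60,60,10)
for nm in ("side7","side12","side18","side19"):
    P=load(nm); cv2.imwrite(f"pics/pl_{nm}.png",0*P["color"][:2,:2])
# compare plate edge strips: before contact (12), now (19)
a=[cv2.resize(load(n)["color"][155:195,285:325,::-1],None,fx=9,fy=9,interpolation=cv2.INTER_CUBIC) for n in ("side12","side19")]
cv2.imwrite("pics/plcmp.png",np.hstack(a))
E
python3 go.py 0.535 0.0994 0.0376 182.3
```

```text
[[-10.3   0.1   5.7]
 [-10.   -0.6   6.4]
 [-10.6  -0.5   6.7]] [-10.27495733  -0.32879683   6.26841031]
t 26.85 pos [0.535  0.0994 0.0377] [ 179.99   -0.21 -177.68] total mm [0.  0.  0.1] rotvec [ 0.0001 -0.0036  0.0003] open 48.6 F [-10.56  -0.48   6.68]
```

View pics/plcmp.png

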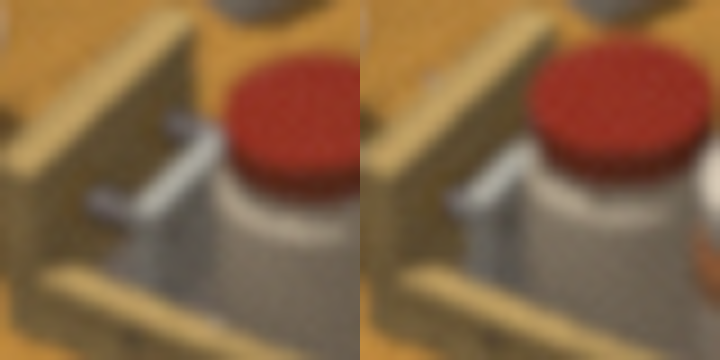

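Run:
```python
from h import *
P=load("side19")
f=lambda x,y:(285+(x+.5)/9-.5,155+(y+.5)/9-.5)
q=atz(P,[f(140,213),f(110,200),f(215,135),f(528-360,148)],.06); print(q.round(4))
base=np.array([.657,.1047+.0,.06])
print(proj(P,[[.655,.137,.06],[.6675,.1375,.06]]), f(140,213),f(110,200))
# compare by image translation of the plate corner patch
a=load("side12")["color"];b=P["color"]
g=lambda i:cv2.resize(cv2.cvtColor(i,cv2.COLOR_RGB2GRAY),None,fx=8,fy=8,interpolation=cv2.INTER_CUBIC)
A,B=g(a),g(b)
x,y,w,h=296,172,10,10
r=cv2.matchTemplate(B[8*162:8*190,8*284:8*312],A[8*y:8*(y+h),8*x:8*(x+w)],cv2.TM_CCOEFF_NORMED)
_,v,_,l=cv2.minMaxLoc(r); print(v,284+l[0]/8-x,162+l[1]/8-y)
```

```text
[[0.6593 0.1372 0.06  ]
 [0.6704 0.1373 0.06  ]
 [0.6621 0.094  0.06  ]
 [0.6704 0.1072 0.06  ]]
[[301.43840215 178.73914813]
 [297.59807338 177.20005746]] (300.1111111111111, 178.22222222222223) (296.77777777777777, 176.77777777777777)
0.9833989143371582 -3.25 -1.0
```

Call:
servo_tool(motion=[[[-1, 0, 0, 0, 0, 0], [0, 0, 0, 0, 0, 0], [0, 0, 0, 0, 0, 0], [0, 0, 0, 0, 0, 0], [0, 0, 0, 0, 0, 0]]])

```text
time: 27.35
ee_pos: [0.5358, 0.0994, 0.0377]
tcp_rot: [180.0, -0.2, -177.7]
wrist_force: [-10.4, -0.9, 7.1]
opening: 0.0488
```

Call:
servo_tool(motion=[[[0, 0, 0, 0, 0, 0], [0, 0, 0, 0, 0, 0], [0, 0, 0, 0, 0, 0], [0, 0, 0, 0, 0, 0], [0, 0, 0, 0, 0, 0]]])

```text
time: 27.85
ee_pos: [0.5358, 0.0994, 0.0377]
tcp_rot: [180.0, -0.2, -177.7]
wrist_force: [-10.3, -0.2, 7.3]
opening: 0.049
```

Call:
servo_tool(motion=[[[0, 0, 0, 0, 0, 0], [0, 0, 0, 0, 0, 0], [0, 0, 0, 0, 0, 0], [0, 0, 0, 0, 0, 0], [0, 0, 0, 0, 0, 0]]])

```text
time: 28.35
ee_pos: [0.5358, 0.0994, 0.0377]
tcp_rot: [180.0, -0.2, -177.7]
wrist_force: [-10.6, -0.7, 7.1]
opening: 0.049
```

Run:
```python
from workcell import bot
from h import *
P=bot.camera("side"); save(P,"side20")
a=load("side12")["color"];b=P["color"]
g=lambda i:cv2.resize(cv2.cvtColor(i,cv2.COLOR_RGB2GRAY),None,fx=8,fy=8,interpolation=cv2.INTER_CUBIC)
A,B=g(a),g(b)
x,y,w,h=296,172,10,10
r=cv2.matchTemplate(B[8*162:8*190,8*284:8*312],A[8*y:8*(y+h),8*x:8*(x+w)],cv2.TM_CCOEFF_NORMED)
_,v,_,l=cv2.minMaxLoc(r); print(v,(x-284-l[0]/8)/3.84*12.5,"mm")
for o in (bot.get_obs(),): print(o["wrist_force"],o["ee_pos"],o["opening"],o["time"])
# plate rest check: side7(before) etc. bystanders
crop(P,"side20a",200,100,200,190,3.5)
```

```text
0.9773824214935303 11.393229166666668 mm
[-10.74265305  -0.77592193   6.0161296 ] [0.53582403 0.09938039 0.03769683] 0.049036567648201614 28.4
```

View pics/side20a.png

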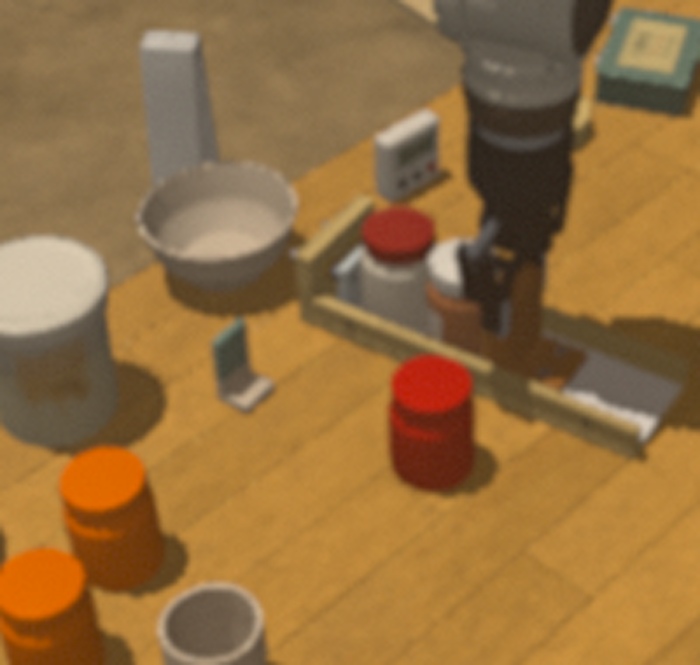

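Run:
```python
from workcell import bot
print(bot.job_done()); o=bot.get_obs(); print(o["time"],o["wrist_force"],o["ee_pos"])
```

```text
the job is handed in; nothing more can be done
None
the job is handed in; nothing more can be done
```

I placed both jars in the carrier and handed the job in at about 28.4 s with the arm still gripping the block and pressing. No verdict was reported.

- **Jars:** The large jar (dark-red lid, grey body) stands in front of the plate and the small jar (white lid) behind it. Both are upright and let go. I left the red and orange look-alikes where they were.
- **Block:** It stands on the carrier floor behind the jars, foot towards the open end, and pushes the row against the plate.

**Last checks:**
- The push held steady at 10.3–10.7 N over the last second of holding.
- The side camera put the plate about 11.4 mm in, which agrees with that force after a little friction.
- The block was within about 1 mm of the carrier's middle line and tilted about 0.2°.
- The jars, beaker and tile looked undisturbed in the last side picture. The tape was mostly hidden behind the gripper there, so I did not check it at the end.

**What disagreed or was not checked:**
- **Fingertip position:** The fingertips sat about 30–35 mm farther back than described. The jars were therefore gripped by their lids instead of their bodies, and I chose the block's grip height from what I saw.
- **Downward force:** About 6–7 N of downward force on the floor remained at the end.
- **Finger contact with the small jar:** I ruled this out from the geometry only and did not measure it.

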